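Close a filter housing cap with an adjustable wrench

ROBOT

A 6-joint arm with a two-finger parallel gripper is mounted at the origin on the work surface. World frame = base frame: x ahead of the robot, y to its left, z up, the work surface at z = 0. Lengths are in m, angles in rad, forces in N, time in s.
With the tool pointing down it reaches from about 0.35 to 0.775 m from the base axis. Payload 7.3 kg.
Tool frame: the origin (TCP) lies at the very end of the fingers, on their centre line; the grasp point (between the pads) lies 19 mm behind it (robot.tcp_to_grasp is the distance from the TCP to the grasp point, in m); x points along the fingers, y is the direction in which the jaws open and shut, and the axes are right-handed (so a half turn about x gives the same grasp; the last joint's range is limited). The gripper opens to 92 mm and grips with 3 to 60 N. Pads are 19 mm wide; open, the fingers measure 130 mm over their backs; the gripper's body (75 mm by 190 mm) begins 47 mm behind the grasp point.
Start: joints at [1.138, 0.342, 1.524, -0, 1.275, -0.146], TCP at [0.149, 0.504, 0.197] pointing down, gripper open.
Joint ranges: [-2.53, 2.53], [-0.77, 2.02], [0.04, 2.7], [-1, 4.14], [0.28, 2.66], [-3.11, 3.11]. Speed limits (rad/s): [2.57, 2.57, 3.14, 3.14, 3.14, 3.14].

INTERFACE

Orientations are given as [roll, pitch, yaw] about the fixed x, y, z axes, in that order (R = Rz(yaw) Ry(pitch) Rx(roll)).
In Python, from cell import robot gives the robot as it stands.
- The arm moves only by the tool move_arm, never from a script. Its argument "increments" is a list of rows, each a list of 4 numbers: the shift along the tool's x, y, z normalised to -1 to 1, where 1 is 40 cm, then the turn about the tool's x normalised to -1 to 1, where 1 is 60 degrees. In form: [[dx, dy, dz, twist], ...]. A call has 1 to 5 rows; each row is the pose to reach, as a shift and turn from the pose commanded when the call began, along the tool's axes at that moment; what a row does not reach only later rows make up. A row lasts 1/8 s, in which the tool goes at most 62.5 mm and 10.7 degrees, less where a joint would pass 70% of its speed; a pose out of reach is approached as far as the arm can. A call with a number of a shift or a turn outside -1 to 1 is refused whole. A call with a gripper value outside its range is refused whole. "gripper" is the closure, from 0 (fully open) to 1 (shut), set as the call begins (left out, the last holds). The fingers move at their own pace and stop on an object; "squeeze" is the grip in N (left out, the last holds). Time passes only in rows, so rows that repeat a pose let the fingers close. It gives the time, the measured TCP pose, the force and the opening at its end, in the units of the state.
- robot.observe(): the state, without advancing time (a new reading comes with each control period).
- robot.read_camera(name): name is "side" or "top"; returns the picture (420x560x3 uint8, red, green, blue); there is no depth.
- robot.camera_params(name): a dict with "fx", "fy", "cx", "cy" (pixels), "R" (3x3) and "t" (3): a world point X has camera coordinates R X + t. Camera axes: x right, y down, z forward; pixel columns grow to the right and rows downward; lengths in m; the calibration is good to about 2 mm. A picture is of the moment at which its call begins. camera_params takes no time and is no camera call.
- robot.hand_in(): hands the job in, once; it reports no verdict.
The state is a dict: "time": time; "qpos": joint angles; "qvel": joint speeds; "joint_efforts": joint torques, N m; "tool_pos": TCP position; "tool_rot": TCP orientation; "contact_force": force on the tool from outside, world axes, zero at the start; "torque": the same for the moment, N m; "opening": finger opening in m.
Only numpy, scipy, OpenCV 4.12 (cv2) and the standard library are available. Lean on these libraries where they do the work, as an engineer would, in place of code of your own. Each camera call takes 0.05 s, during which the arm holds its last target.

TASK

The adjustable wrench lies round the blue hex cap of the filter housing with its jaws too far open. Roll the wrench's worm (not pushing the jaw itself) until the jaws fit snugly on the hexagon, then turn the cap clockwise with the wrench, not with the fingers, until it is fully home with its yellow line at the yellow stripe. Leave the wrench lying flat and snug on the cap, let go, and leave the red and yellow cartons beside it undisturbed.

Things in the scene. Friction and masses are not known exactly. Their poses are not given: they have to be found in the camera images.
- housing: Filter housing bolted to the bench: grey round flange 230 mm across, 28 mm tall; origin centre of its underside. The hex cap stands at its centre. Two pipe stubs reach 150 mm from the centre, 35 and 145 deg counter-clockwise from its x axis. A yellow stripe on top, 60 deg counter-clockwise from x, 59 to 109 mm from the centre, is where the cap's yellow line must point when home.
- cap (a joint): Angle of the cap in rad, growing clockwise seen from above. Starts near 0; its stop (fully home, yellow line at the yellow stripe) is at 1.047. It stays where it is left; turning it takes about 0.35 N m.
- cap_top (a point): Centre of the top face of the cap's blue hexagon, on the cap's axis, 52.5 mm above the bench. The hexagon is 40 mm across flats, 46 mm across corners, and rises 24 mm above the flange. A yellow line on its top runs from the centre to one corner.
- cap_hex: The cap's blue hexagon (solid); origin on the cap's axis at bench height, z up. It turns with the cap.
- wrench: Adjustable wrench, 237 mm long, head 72 mm wide, 18 mm thick, about 0.8 kg, lying loose and flat on the flange round the hexagon. Origin on its underside at the mouth's centre; z up. Handle along -x, mouth opens to +x; fixed jaw on the +y side (face at y = +20 mm), moving jaw on -y. At the start the jaws are parallel to two flats within 3 deg, the fixed jaw about 1 mm from its flat.
- jaw (a joint): Position of the moving jaw in m, growing as it opens: the gap between the jaws is 40 mm + this value. Starts at about 0.009 to 0.013, so wide that the wrench would just spin round the hexagon. Driven by the worm, 2 mm per rad of worm; the worm holds it where it is left against pushes up to about 25 N.
- moving_jaw: The moving jaw (solid, dark steel), 48 mm long, 16 mm wide, its top 18 mm above the wrench's underside; axes parallel to the wrench's; origin the wrench's origin shifted with the jaw.
- worm_top (a point): Top of the worm at mid length: a brass-coloured ribbed roller 24 mm across, 30 mm long, axis along the wrench's y, 7.5 mm above the head's top. A fingertip pressed on it (8 to 20 N) and dragged towards the handle (wrench -x) rolls it by friction, closing the jaws; towards the mouth opens them. Drag is about 4.5 N. Takes 4 to 8 strokes of some 20 mm, lifted in between; it turns without end.
- handle (a point): Centre of the orange handle where it is best held, 150 mm from the mouth's centre, about 37 mm above the bench. The handle runs from 90 to 215 mm from the mouth's centre, 28 mm wide, 16 mm thick, its underside 29 mm above the bench and clear of it beyond the flange.
- mouth (a point): Centre of the wrench's mouth at mid thickness, 20 mm from the fixed jaw's face, 9 mm above the wrench's underside.
- red_carton: Bystander: red carton 140 x 90 x 70 mm, lying flat; origin at the centre of its underside.
- yellow_carton: Bystander: yellow carton 160 x 100 x 80 mm with a blue band, lying flat; origin at the centre of its underside.
Things that resemble listed ones, but are neither listed nor needed, are in the scene too. What is shaped like the wrench but purple is not meant.

How it is judged:
By the outcome, as a careful person would: the job done as asked, in the order asked, and still so for the second after the job is handed in, with the robot touching nothing.
It also fails if it takes over 72 s, if anything falls off the work surface, if the arm or the gripper's body presses on something with over 40 N, if the wrist force passes 120 N, or if a joint passes its speed limit or range.

## Working session

There is one attempt and no reset: what is moved stays moved. The work goes in short steps, Python scripts to look and compute and a tool call to move; the robot and the scene stay as the last step left them, time stands still between calls to the robot, and variables do not carry over. Pictures are saved under pics/ and viewed, and the job is handed in when it is done.

Besides the shell and the picture viewer there is one more tool, called after "Request:" by a JSON object that holds its "method" and its "body". move_arm: Moves the arm, as the interface text tells. Its arguments: {"type":"object","properties":{"increments":{"type":"array","items":{"type":"array","items":{"type":"number"}}},"gripper":{"type":"number"},"squeeze":{"type":"number"}},"required":["increments"]}

```bash
ls; mkdir -p pics; python3 - <<'E'
from cell import robot
import cv2
print(robot.observe())
for n in("top","side"):
    cv2.imwrite(f"pics/{n}0.png",robot.read_camera(n)[:,:,::-1]); print(robot.camera_params(n))
E
```

```text
pics
{'time': 0.0, 'qpos': array([ 1.13801653e+00,  3.42689616e-01,  1.52500552e+00, -2.77380681e-05,
        1.27540788e+00, -1.45975864e-01]), 'qvel': array([-1.87811855e-03,  3.55044473e-04,  1.39052484e-03, -4.74116452e-05,
        4.56723770e-04,  8.70753497e-04]), 'joint_efforts': array([-8.28740008e-05, -4.31245816e+01, -2.44216669e+01,  7.17364135e-02,
        5.59779222e-02, -1.17519794e-04]), 'tool_pos': array([0.14830028, 0.50314808, 0.1958662 ]), 'tool_rot': array([-1.69921233,  1.56928573, -1.98600817]), 'contact_force': array([-0.76014356, -0.28577175,  0.2895207 ]), 'torque': array([-0.03875191, -0.02726312, -0.00575243]), 'opening': 0.09182755699287373}
{'fx': 526.8048274601559, 'fy': 526.8048274601559, 'cx': 272.88672600613506, 'cy': 204.72018462801233, 'R': array([[-0.02912054, -0.999471  , -0.01448167],
       [-0.99305812,  0.03057939, -0.11358025],
       [ 0.113963  ,  0.01107362, -0.99342328]]), 't': array([0.04747845, 0.5008761 , 1.30621285])}
{'fx': 395.4956048273923, 'fy': 395.4956048273923, 'cx': 281.7262000598039, 'cy': 215.2522104499988, 'R': array([[ 0.90409745, -0.42723654, -0.0087599 ],
       [-0.30359397, -0.62775466, -0.7167669 ],
       [ 0.30072994,  0.65068658, -0.69725783]]), 't': array([-0.44263711,  0.20050067,  0.84610919])}
```

View pics/top0.png

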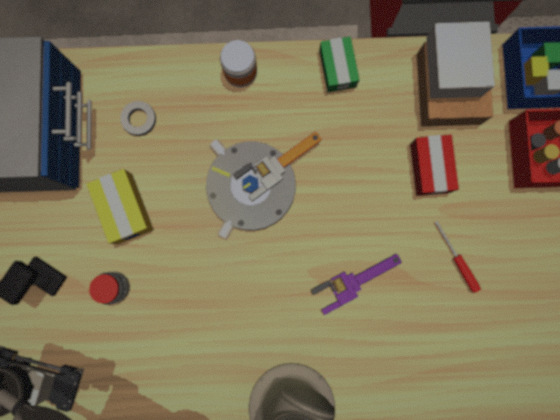

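View pics/side0.png

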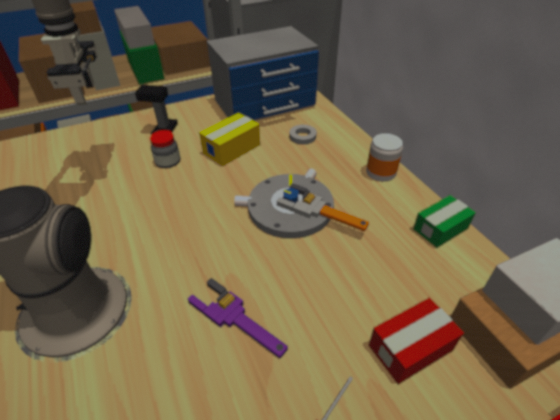

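The top view shows two wrench shapes. The purple one at (350,285) is excluded. The orange-handled one at (270,170), lying on the grey flange at (250,185), fits the description. I'll confirm it in an enlarged crop.

```bash
python3 - <<'E'
import cv2
a=cv2.imread("pics/top0.png")[120:240,190:335]; cv2.imwrite("pics/top0c.png",cv2.resize(a,None,fx=5,fy=5,interpolation=cv2.INTER_CUBIC))
a=cv2.imread("pics/side0.png")[160:245,225:375]; cv2.imwrite("pics/side0c.png",cv2.resize(a,None,fx=5,fy=5,interpolation=cv2.INTER_CUBIC))
E
```

```text
(no output)
```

View pics/top0c.png

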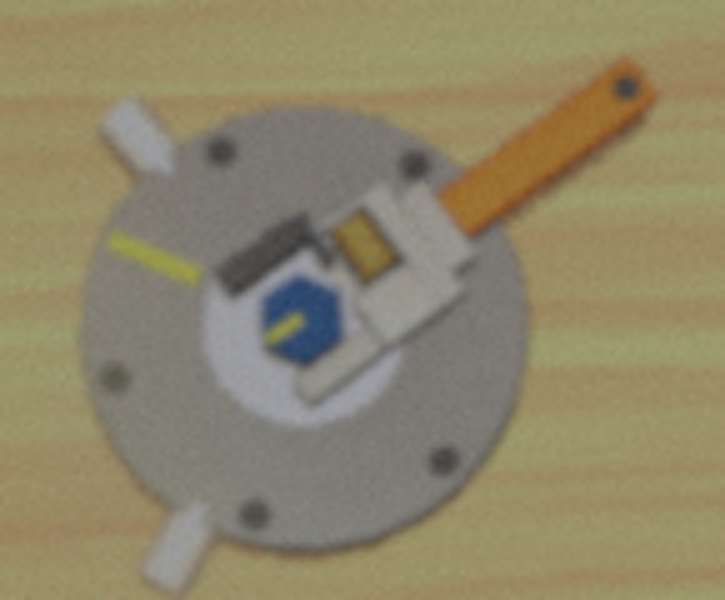

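View pics/side0c.png

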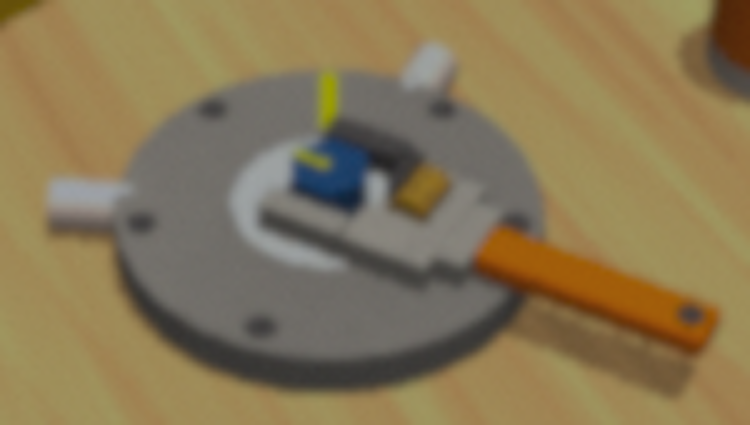

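Confirmed: orange handle, light head, brass worm and dark moving jaw, lying round the blue hexagon. Next I'll measure it.

```bash
cat > h.py <<'E'
import numpy as np, cv2
from cell import robot
def ray(name,uv,z):
    p=robot.camera_params(name);R=np.array(p['R']);t=np.array(p['t'])
    d=R.T@np.array([(uv[0]-p['cx'])/p['fx'],(uv[1]-p['cy'])/p['fy'],1]);c=-R.T@t
    return c+d*(z-c[2])/d[2]
def proj(name,X):
    p=robot.camera_params(name);c=p['R']@np.array(X)+p['t']
    return c[0]/c[2]*p['fx']+p['cx'],c[1]/c[2]*p['fy']+p['cy']
def snap(name,fn=None):
    im=robot.read_camera(name)[:,:,::-1].copy()
    if fn: cv2.imwrite("pics/"+fn+".png",im)
    return im
HSV=dict(orange=((8,150,90),(16,255,255)),blue=((100,110,40),(125,255,255)),brass=((17,120,60),(23,255,200)),yel=((25,140,90),(35,255,255)))
def blobs(im,col,roi):
    x0,y0,x1,y1=roi
    h=cv2.cvtColor(im[y0:y1,x0:x1],cv2.COLOR_BGR2HSV)
    m=cv2.inRange(h,*map(np.array,HSV[col]))
    n,l,s,c=cv2.connectedComponentsWithStats(m)
    return [(s[i,4],c[i]+[x0,y0],np.argwhere(l==i)[:,::-1]+[x0,y0]) for i in np.argsort(-s[:,4]) if i>0 and s[i,4]>=5]
ROI=dict(top=(190,110,340,245),side=(225,155,380,245))
Z=dict(orange=.045,blue=.0525,brass=.053,yel=.0525)
def measure(ims):
    for n,im in ims.items():
        for c in HSV:
            for a,ce,pts in blobs(im,c,ROI[n])[:2]:
                w=np.array([ray(n,p,Z[c])[:2] for p in pts]);v=np.linalg.eigh(np.cov(w.T))[1][:,-1]
                ex=(w-w.mean(0))@v
                print(n,c,a,ce.round(1),ray(n,ce,Z[c]).round(4),"ang",round(np.degrees(np.arctan2(v[1],v[0])),1),"len",round(np.ptp(ex),3))
E
python3 - <<'E'
from h import *
ims={n:cv2.imread(f"pics/{n}0.png") for n in("top","side")}
for n,pts in dict(top=[(303,150),(262,169),(250,184),(228,184),(217,175),(253,165)],side=[(343,216),(309,198)]).items():
    for p in pts: print(n,p,cv2.cvtColor(ims[n],cv2.COLOR_BGR2HSV)[p[1],p[0]])
measure(ims)
E
```

```text
top (303, 150) [ 17 178 155]
top (262, 169) [ 23 133 138]
top (250, 184) [ 43  42 114]
top (228, 184) [ 24  20 128]
top (217, 175) [ 15  24 128]
top (253, 165) [165   4 117]
side (343, 216) [ 16 239 162]
side (309, 198) [ 21 186 137]
top orange 91 [303.1 151.5] [ 0.6335 -0.0481  0.045 ] ang 125.3 len 0.117
top orange 34 [309.6 136.7] [ 0.6711 -0.066   0.045 ] ang 119.1 len 0.046
top blue 127 [250.8 183.1] [0.5556 0.0859 0.0525] ang -158.7 len 0.037
top brass 293 [296.7 150.5] [ 0.6347 -0.0318  0.053 ] ang 124.5 len 0.102
top brass 65 [262.5 169.1] [0.5899 0.0556 0.053 ] ang -141.6 len 0.027
side orange 408 [343.5 218.5] [ 0.6338 -0.0512  0.045 ] ang 122.7 len 0.123
side orange 83 [376.7 167. ] [0.8275 0.0851 0.045 ] ang 53.7 len 0.071
side blue 112 [291.9 194.4] [0.5557 0.0771 0.0525] ang 48.8 len 0.046
side brass 930 [345.6 230.1] [ 0.6127 -0.0932  0.053 ] ang 149.5 len 0.152Traceback (most recent call last):
  File "<stdin>", line 5, in <module>
  File "h.py", line 27, in measure
    w=np.array([ray(n,p,Z[c])[:2] for p in pts]);v=np.linalg.eigh(np.cov(w.T))[1][:,-1]
                ~~~^^^^^^^^^^
  File "h.py", line 4, in ray
    p=robot.camera_params(name);R=np.array(p['R']);t=np.array(p['t'])
ValueError: time passes only in moves, steps and waits
```

```bash
cat > h.py <<'E'
import numpy as np, cv2, pickle, os
from cell import robot
if not os.path.exists('cal.pkl'): pickle.dump({n:robot.camera_params(n) for n in('top','side')},open('cal.pkl','wb'))
CAL=pickle.load(open('cal.pkl','rb'))
def ray(name,uv,z):
    p=CAL[name];R=p['R'];t=p['t']
    uv=np.atleast_2d(uv).astype(float)
    d=np.c_[(uv[:,0]-p['cx'])/p['fx'],(uv[:,1]-p['cy'])/p['fy'],np.ones(len(uv))]@R;c=-R.T@t
    return c+d*((z-c[2])/d[:,2])[:,None]
def proj(name,X):
    p=CAL[name];c=p['R']@np.array(X)+p['t']
    return c[0]/c[2]*p['fx']+p['cx'],c[1]/c[2]*p['fy']+p['cy']
def snap(name,fn=None):
    im=robot.read_camera(name)[:,:,::-1].copy()
    if fn: cv2.imwrite("pics/"+fn+".png",im)
    return im
def crop(im,c,r,fn,f=6):
    a=im[max(0,c[1]-r):c[1]+r,max(0,c[0]-r):c[0]+r]; cv2.imwrite("pics/"+fn+".png",cv2.resize(a,None,fx=f,fy=f,interpolation=cv2.INTER_CUBIC))
ROI=dict(top=(190,110,340,245),side=(225,155,372,245))
HSV=dict(orange=((8,158,90),(21,255,255)),blue=((95,80,30),(130,255,255)),brass=((17,110,60),(25,255,200)),yel=((25,130,90),(35,255,255)))
SUB=dict(top=dict(brass=(252,158,272,180),blue=(236,170,265,198),yel=(208,165,262,192),orange=(278,128,325,170)),
 side=dict(brass=(300,190,316,206),blue=(278,180,304,206),yel=(280,170,304,198),orange=(318,198,372,235)))
Z=dict(orange=.045,blue=.0525,brass=.053,yel=.0525)
def measure(ims,sub=SUB):
    for n,im in ims.items():
        for c,(x0,y0,x1,y1) in sub[n].items():
            a=cv2.resize(im[y0:y1,x0:x1],None,fx=4,fy=4,interpolation=cv2.INTER_CUBIC)
            m=cv2.inRange(cv2.cvtColor(cv2.GaussianBlur(a,(0,0),2),cv2.COLOR_BGR2HSV),*map(np.array,HSV[c]))
            k,l,s,ce=cv2.connectedComponentsWithStats(m)
            for i in np.argsort(-s[1:,4])[:2]+1:
                if s[i,4]<60: continue
                pts=(np.argwhere(l==i)[:,::-1]+.5)/4-.5+[x0,y0]
                w=ray(n,pts,Z[c])[:,:2]
                (cx,cy),(ww,hh),an=cv2.minAreaRect((w*1000).astype(np.float32))
                v=np.linalg.eigh(np.cov(w.T))[1][:,-1]
                print(n,c,s[i,4]//16,pts.mean(0).round(1),"mean",w.mean(0).round(4),"rect",round(cx,1),round(cy,1),round(ww,1),round(hh,1),"ang",round(np.degrees(np.arctan2(v[1],v[0])),1))
E
python3 - <<'E'
from h import *
ims={n:cv2.imread(f"pics/{n}0.png") for n in("top","side")}
measure(ims)
# flange
im=ims['top'];h=cv2.cvtColor(cv2.GaussianBlur(im,(3,3),0),cv2.COLOR_BGR2HSV)
m=np.zeros(h.shape[:2],np.uint8);m[130:240,195:305]=(h[130:240,195:305,1]<60)*255
m=cv2.morphologyEx(m,cv2.MORPH_OPEN,np.ones((17,17)))
c=max(cv2.findContours(m,0,2)[0],key=cv2.contourArea)
w=ray('top',cv2.convexHull(c)[:,0],.028);print(cv2.minEnclosingCircle((w[:,:2]*1000).astype(np.float32)))
print(cv2.fitEllipse((w[:,:2]*1000).astype(np.float32)))
E
```

```text
top brass 77 [262.5 168.9] mean [0.5906 0.0557] rect 590.6 55.9 28.4 18.2 ang -145.3
top blue 150 [250.8 183. ] mean [0.5557 0.0859] rect 555.5 87.1 38.1 37.9 ang -159.0
top yel 9 [223.  172.4] mean [0.5848 0.1549] rect 584.9 154.9 25.8 2.9 ang 63.8
top orange 412 [298.4 149.9] mean [ 0.6379 -0.0365] rect 640.0 -39.5 26.3 116.7 ang 124.2
side brass 72 [308.8 197.6] mean [0.5888 0.0462] rect 589.1 46.4 36.9 21.8 ang -136.9
side blue 130 [291.9 194.2] mean [0.5561 0.0776] rect 557.8 78.7 46.8 40.5 ang 49.2
side yel 35 [290.2 179.1] mean [0.5794 0.1353] rect 579.4 135.6 47.2 9.5 ang 63.2
side orange 512 [344.  217.6] mean [ 0.6362 -0.0487] rect 636.2 -47.9 39.6 123.6 ang 122.8
((543.4838256835938, 87.60324096679688), 117.33432006835938)
((536.89404296875, 87.66927337646484), (192.86048889160156, 231.08897399902344), 10.974347114562988)
```

```bash
python3 - <<'E'
from h import *
print(proj('side',(.640,-.0395,.037)),proj('side',(.5906,.0557,.05)),proj('side',(.555,.087,.0525)),proj('side',(.555,.087,.028)))
u=np.array([np.cos(np.radians(-56)),np.sin(np.radians(-56))]);n=np.array([-u[1],u[0]])
d=np.array([.5906,.0557])-[.555,.087];print("worm along handle",d@u,"lateral",d@n)
s=robot.observe()
from scipy.spatial.transform import Rotation as Ro
print(Ro.from_euler('xyz',s['tool_rot']).as_matrix().round(4),s['tool_pos'])
E
```

```text
(np.float64(342.84381008601474), np.float64(217.04581300852576)) (np.float64(307.6094338275231), np.float64(196.1135656430521)) (np.float64(289.9604438227772), np.float64(192.18947561515438)) (np.float64(289.9073215545603), np.float64(199.17851058932155))
worm along handle 0.04585614338453137 lateral 0.012010999704325086
[[-6.000e-04  2.829e-01  9.591e-01]
 [-1.200e-03  9.591e-01 -2.829e-01]
 [-1.000e+00 -1.300e-03 -2.000e-04]] [0.14833668 0.50320376 0.19591551]
```

Request:
{"method": "move_arm", "body": {"increments": [[0,-0.076,0.1375,-0.167],[0,-0.152,0.275,-0.333],[0,-0.228,0.4125,-0.5],[0,-0.304,0.55,-0.667],[0,-0.38,0.6875,-0.84]], "gripper": 1, "squeeze": 20}}

```text
time: 0.72
tool_pos: [0.3424, 0.3079, 0.1964]
tool_rot: [2.963, 1.571, -2.796]
contact_force: [-0.2, 0.5, 0.2]
opening: 0.0466
```

```bash
cat >> h.py <<'E'
from scipy.spatial.transform import Rotation as Ro
def to(target,ang=None):
    s=robot.observe();M=Ro.from_euler('xyz',s['tool_rot']).as_matrix()
    d=M.T@(np.array(target)-s['tool_pos'])
    a=np.degrees(np.arctan2(M[1,1],M[0,1]))
    print("t",round(s['time'],2),"pos",s['tool_pos'].round(4),"yang",a.round(2),"down",M[:,0].round(4),"F",s['contact_force'].round(2),"shift/0.4",(d/.4).round(4),"dist",np.linalg.norm(d).round(4), "tw",None if ang is None else round(-(ang-a)/60,4),"open",round(s['opening'],4),"q6",s['qpos'][5].round(2))
E
python3 -c "
from h import *
to((.587,.060,.07),124)"
```

```text
t 0.72 pos [0.3424 0.3079 0.1964] yang 120.04 down [-2.e-04 -1.e-04 -1.e+00] F [-0.17  0.53  0.2 ] shift/0.4 [ 0.3158 -0.8426  0.2192] dist 0.3705 tw -0.0659 open 0.0466 q6 -1.53
```

Request:
{"method": "move_arm", "body": {"increments": [[0,0,0,0],[0,0,0,0]]}}

```text
time: 0.98
tool_pos: [0.3412, 0.3094, 0.1963]
tool_rot: [2.597, 1.57, 3.114]
contact_force: [-1.2, 0.8, 0.2]
opening: 0.0266
```

```bash
python3 -c "
from h import *
to((.587,.060,.07),124)"
```

```text
t 0.97 pos [0.3412 0.3094 0.1963] yang 119.6 down [-8.e-04  0.e+00 -1.e+00] F [-1.16  0.75  0.25] shift/0.4 [ 0.3153 -0.8457  0.2266] dist 0.3722 tw -0.0734 open 0.0266 q6 -1.52
```

Request:
{"method": "move_arm", "body": {"increments": [[0.03,-0.15,0.04,-0.03],[0.06,-0.3,0.08,-0.05],[0.12,-0.45,0.12,-0.07],[0.18,-0.6,0.16,-0.07],[0.22,-0.72,0.2,-0.07]]}}

```text
time: 1.6
tool_pos: [0.5542, 0.0995, 0.1077]
tool_rot: [1.868, 1.57, 2.462]
contact_force: [1.2, 1.0, 0.9]
opening: 0.0006
```

Request:
{"method": "move_arm", "body": {"increments": [[0.04,-0.06,0.012,0],[0.08,-0.12,0.025,0],[0.08,-0.12,0.025,0]]}}

```text
time: 1.98
tool_pos: [0.5884, 0.0655, 0.0749]
tool_rot: [2.451, 1.568, 3.043]
contact_force: [-0.2, -0.4, -1.1]
opening: 0.0002
```

```bash
python3 - <<'E'
from h import *
to((.587,.060,.07),124)
im=snap('top','top1');crop(im,(262,170),50,'top1c')
im=snap('side','side1');crop(im,(300,190),50,'side1c')
E
```

```text
t 1.98 pos [0.5884 0.0655 0.0749] yang 123.89 down [-2.9e-03  3.0e-04 -1.0e+00] F [-0.2  -0.37 -1.06] shift/0.4 [ 0.0122 -0.0095 -0.0105] dist 0.0075 tw -0.0018 open 0.0002 q6 -2.18
```

View pics/side1c.png

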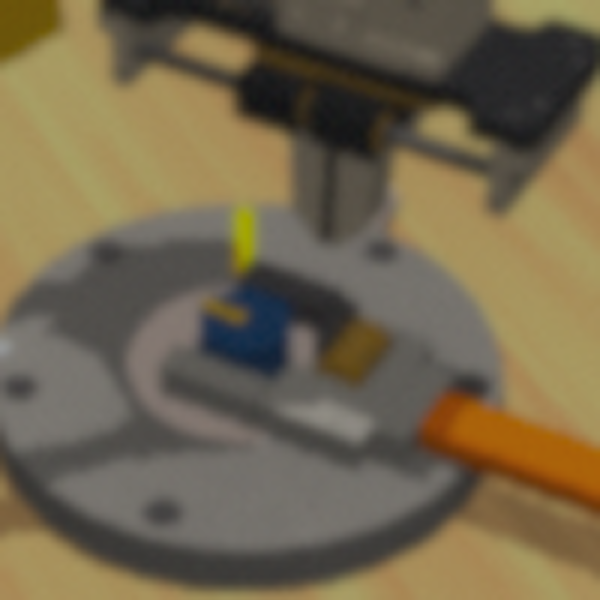

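View pics/top1c.png

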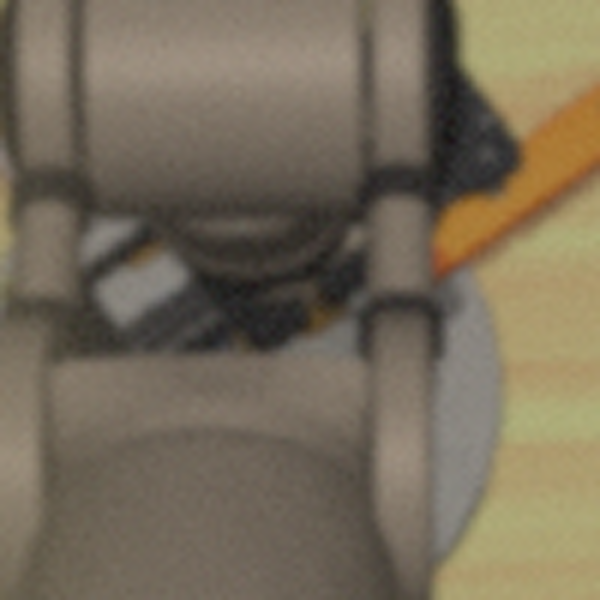

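Request:
{"method": "move_arm", "body": {"increments": [[0.02,-0.008,-0.008,0],[0.042,-0.01,-0.01,0],[0.042,-0.01,-0.01,0]]}}

```text
time: 2.45
tool_pos: [0.5869, 0.0595, 0.059]
tool_rot: [2.432, 1.569, 3.025]
contact_force: [0.3, 0.3, -0.4]
opening: 0.0007
```

```bash
python3 -c "
from h import *
to((.5878,.0598,.0540),124);print(proj('side',robot.observe()['tool_pos']))"
```

```text
t 2.45 pos [0.5869 0.0595 0.059 ] yang 123.94 down [-1.6e-03  2.0e-04 -1.0e+00] F [ 0.28  0.32 -0.36] shift/0.4 [ 0.0126 -0.0006  0.0023] dist 0.0051 tw -0.0009 open 0.0007 q6 -2.19
(np.float64(305.7809904218036), np.float64(193.02555537792398))
```

Request:
{"method": "move_arm", "body": {"increments": [[0.008,0,0.002,0],[0.011,0,0.002,0],[0.014,0,0.002,0],[0.017,0,0.002,0]]}}

```text
time: 2.95
tool_pos: [0.5885, 0.0597, 0.053]
tool_rot: [-0.175, 1.571, 0.417]
contact_force: [-0.0, 0.6, 0.3]
opening: 0.0006
```

Request:
{"method": "move_arm", "body": {"increments": [[0.0025,0,0,0],[0.004,0,0,0],[0.004,0,0,0]]}}

```text
time: 3.32
tool_pos: [0.5884, 0.0597, 0.0514]
tool_rot: [1.057, 1.571, 1.649]
contact_force: [0.7, 0.7, 0.3]
opening: 0.0006
```

```bash
python3 - <<'E'
from h import *
to((.5878,.0598,.0540),124)
im=snap('side','side2');crop(im,(305,190),35,'side2c',8)
print([(np.array(proj('side',p))-[270,155])*8 for p in [(.5884,.0597,.0514),(.5906,.0557,.054)]])
E
```

```text
t 3.33 pos [0.5884 0.0597 0.0514] yang 123.93 down [-0.e+00  1.e-04 -1.e+00] F [0.66 0.69 0.26] shift/0.4 [-0.0066  0.0011 -0.0011] dist 0.0027 tw -0.0011 open 0.0006 q6 -2.19
[array([289.23992444, 320.2748187 ]), array([301.33193523, 319.61749568])]
```

View pics/side2c.png

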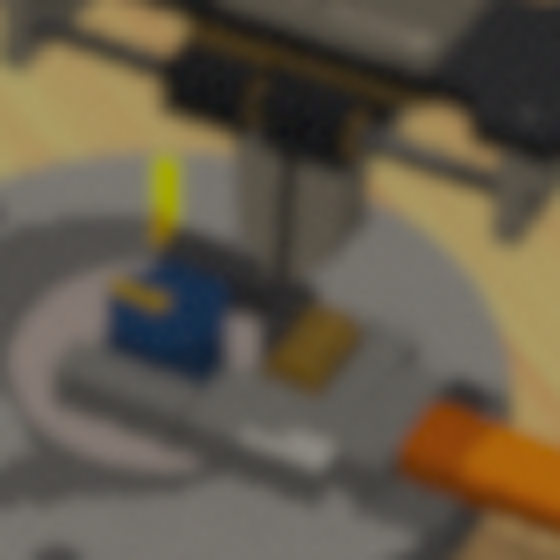

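```bash
python3 - <<'E'
from h import *
im=cv2.imread('pics/side2.png')
a=cv2.resize(im[155:225,270:340],None,fx=8,fy=8,interpolation=cv2.INTER_CUBIC)
a=cv2.convertScaleAbs(a,alpha=1.8,beta=0)
u=np.array([.559,-.829,0]);n=np.array([.829,.559,0])
def P(X): return tuple(int(v) for v in (np.array(proj('side',X))-[270,155]+.5)*8)
def poly(c,hu,hn,col):
    q=[P(np.array(c)+u*a_+n*b_) for a_,b_ in((-hu,-hn),(hu,-hn),(hu,hn),(-hu,hn))]
    cv2.polylines(a,[np.array(q)],True,col,1)
poly((.5884,.0597,.0514),.019,.0095,(0,255,0))
poly((.5884,.0597,.0714),.019,.0095,(0,255,0))
poly((.5906,.0557,.0465),.0115,.015,(0,0,255))
poly((.5906,.0557,.0540),.003,.015,(255,255,0))
cv2.imwrite('pics/ov2.png',a)
E
```

```text
(no output)
```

View pics/ov2.png

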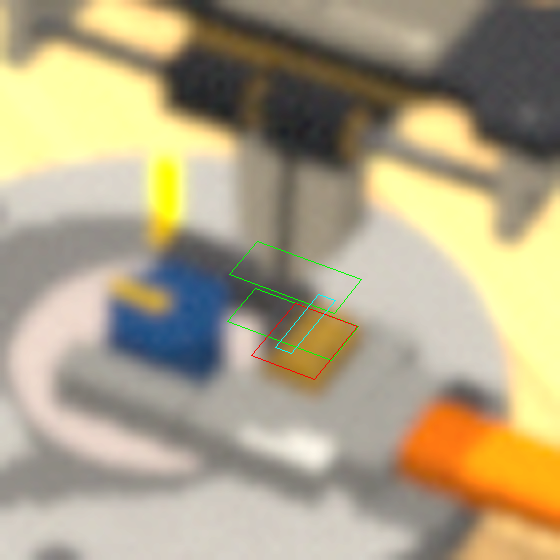

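```bash
python3 - <<'E'
from h import *
im=np.mean([snap('side') for _ in range(6)],0).astype(np.uint8)
cv2.imwrite('pics/side3.png',im)
a=cv2.resize(im[155:215,280:340],None,fx=10,fy=10,interpolation=cv2.INTER_LANCZOS4)
cv2.imwrite('pics/side3c.png',cv2.convertScaleAbs(a,alpha=1.9,beta=-20))
E
```

```text
(no output)
```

View pics/side3c.png

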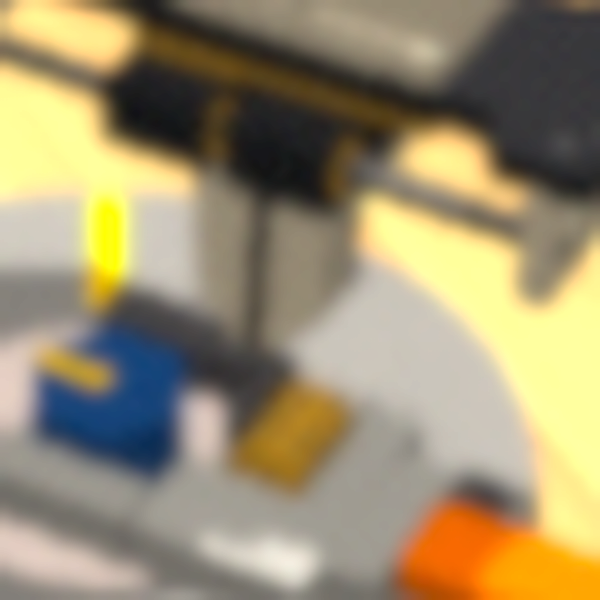

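```bash
python3 - <<'E'
from h import *
P0=(.1483,.5032,.1959)
for n in('side','top'): print(n,proj(n,P0),[np.round(proj(n,np.array(P0)+s*.046*np.array([.283,.959,0])),1) for s in(1,-1)])
print(proj('side',(.5884,.0655,.0749)), proj('side',(.5884,.0655,.0749+.066)))
im=cv2.imread('pics/side0.png');a=cv2.resize(im[20:120,20:120],None,fx=6,fy=6,interpolation=cv2.INTER_CUBIC)
b=cv2.resize(cv2.imread('pics/top0.png')[340:420,0:100],None,fx=6,fy=6,interpolation=cv2.INTER_CUBIC)
cv2.imwrite('pics/s0.png',cv2.convertScaleAbs(a,alpha=1.8));cv2.imwrite('pics/t0.png',cv2.convertScaleAbs(b,alpha=1.8))
E
```

```text
side (np.float64(89.64973997961465), np.float64(105.24777421522067)) [array([92.8, 97.2]), array([ 86.3, 113.8])]
top (np.float64(57.99280385649672), np.float64(365.79056688271015)) [array([ 37.7, 360.1]), array([ 78.3, 371.5])]
(np.float64(305.41163442289667), np.float64(186.78858507199945)) (np.float64(306.3019506984021), np.float64(166.09528175950638))
```

View pics/s0.png

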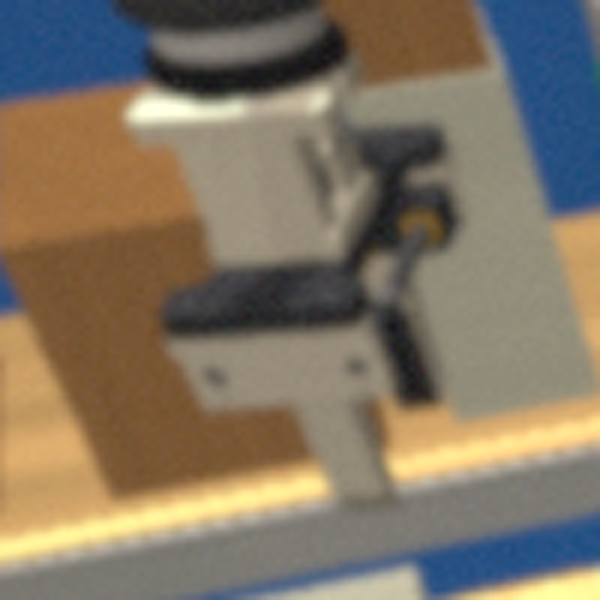

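View pics/t0.png

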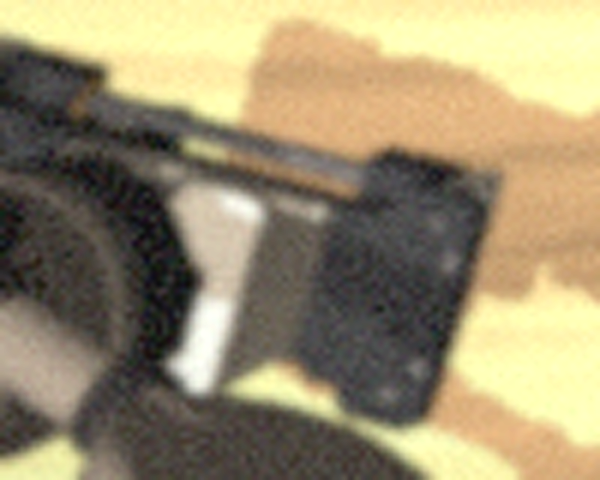

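```bash
python3 - <<'E'
from h import *
P0=np.array((.1483,.5032,.1959));y=np.array([.283,.959,0]);z=np.array([.959,-.283,0])
for h in (0,.066,.1):
  for dy in(-.065,-.095):
    print(h,dy,[ (np.round(proj('top',P0+[0,0,h]+y*dy+z*s),1)-[0,340])*6 for s in(.037,-.037)],[ (np.round(proj('side',P0+[0,0,h]+y*dy+z*s),1)-20)*6 for s in(.037,-.037)])
# base check
for n in('top','side'): print(n,proj(n,(0,0,0)),proj(n,(.095,0,0)),proj(n,(0,-.095,0)))
E
```

```text
0 -0.065 [array([550.2, 100.2]), array([490.2, 306. ])] [array([477.6, 577.2]), array([301.2, 592.2])]
0 -0.095 [array([630. , 122.4]), array([570. , 328.8])] [array([465. , 612.6]), array([285. , 628.2])]
0.066 -0.065 [array([481.2, 133.8]), array([416.4, 352.8])] [array([425.4, 436.8]), array([240.6, 451.2])]
0.066 -0.095 [array([565.2, 157.8]), array([501. , 376.8])] [array([411.6, 471. ]), array([222.6, 486. ])]
0.1 -0.065 [array([441.6, 153. ]), array([374.4, 379.2])] [array([396.6, 358.8]), array([207. , 373.2])]
0.1 -0.095 [array([529.2, 177.6]), array([462.6, 403.8])] [array([381.6, 392.4]), array([187.8, 407.4])]
top (np.float64(292.03511917671295), np.float64(406.7270403046916)) (np.float64(290.7711558206415), np.float64(367.3310518362448)) (np.float64(330.3753190284946), np.float64(405.7172948190183))
side (np.float64(74.82497033132844), np.float64(308.9719522398236)) (np.float64(120.41869982543173), np.float64(292.86984290466677)) (np.float64(78.98478867776271), np.float64(346.43157585371154))
```

Request:
{"method": "move_arm", "body": {"increments": [[0.01,0,0,0],[0.015,0,0,0],[0.015,0,0,0]]}}

```text
time: 4.05
tool_pos: [0.5882, 0.0597, 0.045]
tool_rot: [2.4, 1.57, 2.993]
contact_force: [0.7, -1.4, -0.8]
opening: 0.0005
```

Request:
{"method": "move_arm", "body": {"increments": [[0.01,0,0,0],[0.015,0,0,0],[0.015,0,0,0]]}}

```text
time: 4.42
tool_pos: [0.5883, 0.0597, 0.0391]
tool_rot: [2.25, 1.57, 2.842]
contact_force: [0.3, -0.3, 0.6]
opening: 0.0002
```

```bash
python3 - <<'E'
from h import *
to((.5878,.0598,.0540),124)
im=np.mean([snap('side') for _ in range(2)],0).astype(np.uint8)
cv2.imwrite('pics/side4.png',im)
a=cv2.resize(im[155:215,280:340],None,fx=10,fy=10,interpolation=cv2.INTER_LANCZOS4)
cv2.imwrite('pics/side4c.png',cv2.convertScaleAbs(a,alpha=1.9,beta=-20))
E
```

```text
t 4.42 pos [0.5883 0.0597 0.0391] yang 123.93 down [-4.e-04  1.e-04 -1.e+00] F [ 0.31 -0.25  0.56] shift/0.4 [-0.0373  0.0008 -0.0009] dist 0.0149 tw -0.0011 open 0.0002 q6 -2.19
```

View pics/side4c.png

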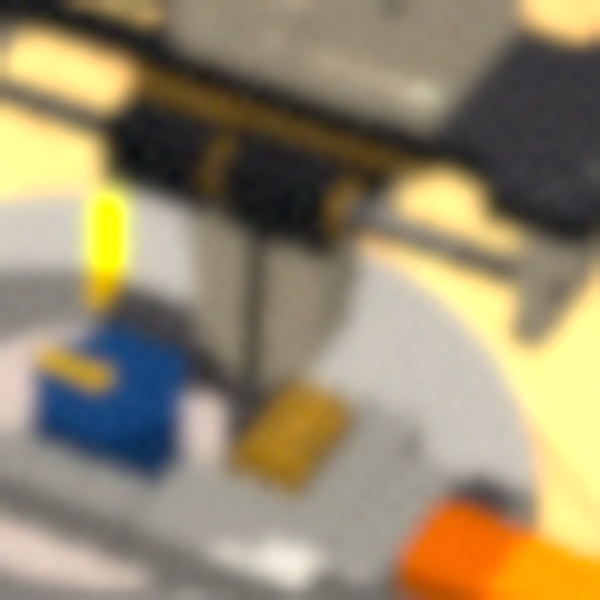

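Request:
{"method": "move_arm", "body": {"increments": [[0,-0.015,0,0],[0.005,-0.015,0,0],[0.01,-0.015,0,0],[0.01,-0.015,0,0]]}}

```text
time: 5.03
tool_pos: [0.5915, 0.0548, 0.0351]
tool_rot: [2.352, 1.57, 2.944]
contact_force: [1.0, -0.2, 0.0]
opening: 0.0004
```

Request:
{"method": "move_arm", "body": {"increments": [[0.005,0,0,0],[0.01,0,0,0],[0.01,0,0,0]]}}

```text
time: 5.4
tool_pos: [0.5916, 0.0548, 0.0312]
tool_rot: [2.311, 1.57, 2.904]
contact_force: [-0.0, 0.6, -0.7]
opening: 0.0005
```

```bash
cat >> h.py <<'E'
def side(fn,k=2,box=(280,155,340,215),f=10):
    im=np.mean([snap('side') for _ in range(k)],0).astype(np.uint8)
    cv2.imwrite(f'pics/{fn}.png',im);x0,y0,x1,y1=box
    a=cv2.resize(im[y0:y1,x0:x1],None,fx=f,fy=f,interpolation=cv2.INTER_LANCZOS4)
    cv2.imwrite(f'pics/{fn}c.png',cv2.convertScaleAbs(a,alpha=1.9,beta=-20))
E
python3 -c "
from h import *
side('side5')"
```

```text
(no output)
```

View pics/side5c.png

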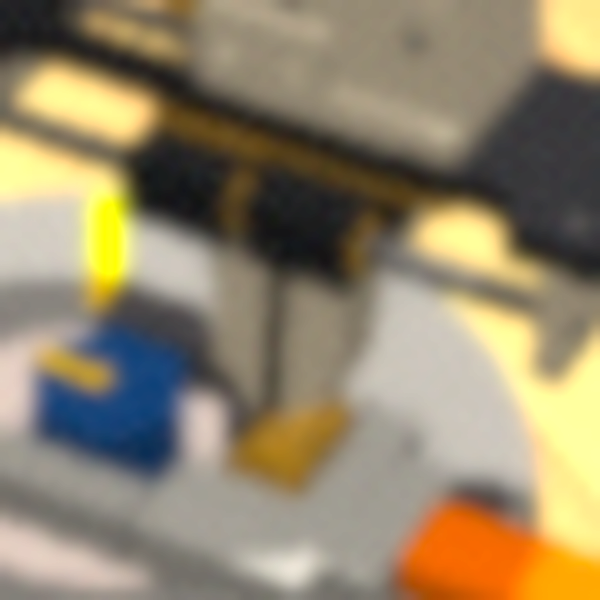

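Request:
{"method": "move_arm", "body": {"increments": [[0.005,0,0,0],[0.01,0,0,0],[0.01,0,0,0]]}}

```text
time: 5.88
tool_pos: [0.5916, 0.0547, 0.0271]
tool_rot: [2.358, 1.57, 2.95]
contact_force: [0.6, 0.4, 0.9]
opening: 0.0005
```

Request:
{"method": "move_arm", "body": {"increments": [[0.0025,0,0,0],[0.005,0,0,0],[0.005,0,0,0]]}}

```text
time: 6.25
tool_pos: [0.5917, 0.0547, 0.0253]
tool_rot: [2.054, 1.571, 2.647]
contact_force: [-0.3, 0.2, -0.1]
opening: 0.0003
```

```bash
python3 -c "
from h import *
side('side6');print(robot.observe()['torque'])"
```

```text
[0.03242228 0.03945568 0.02016959]
```

View pics/side6c.png

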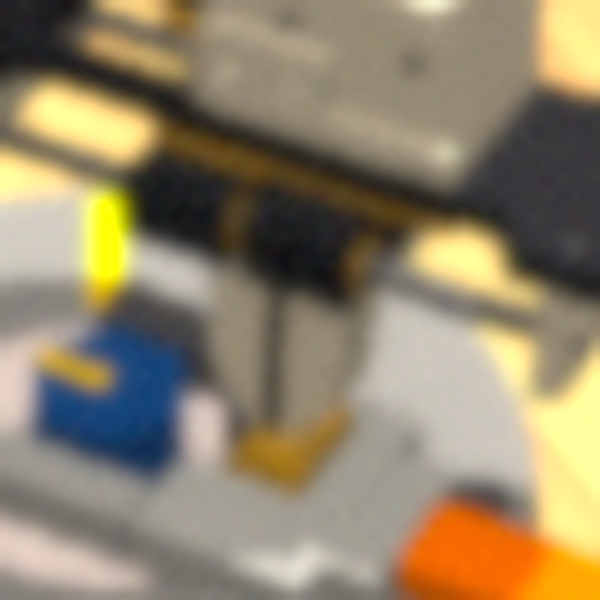

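Request:
{"method": "move_arm", "body": {"increments": [[0.0025,0,0,0],[0.005,0,0,0],[0.005,0,0,0]]}}

```text
time: 6.72
tool_pos: [0.5918, 0.0547, 0.0235]
tool_rot: [-0.17, 1.571, 0.422]
contact_force: [-1.1, 0.1, 1.6]
opening: 0.0003
```

Request:
{"method": "move_arm", "body": {"increments": [[0.0025,0,0,0],[0.005,0,0,0],[0.005,0,0,0]]}}

```text
time: 7.1
tool_pos: [0.5921, 0.0545, 0.0233]
tool_rot: [-0.854, 1.569, -0.261]
contact_force: [-4.7, -1.8, 13.1]
opening: 0.0005
```

Request:
{"method": "move_arm", "body": {"increments": [[0,-0.01,0,0],[0,-0.02,0,0],[0,-0.03,0,0],[0,-0.04,0,0]]}}

```text
time: 7.6
tool_pos: [0.6007, 0.0413, 0.0211]
tool_rot: [2.353, 1.57, 2.946]
contact_force: [-0.1, 0.0, -0.7]
opening: 0.0003
```

```bash
python3 -c "
from h import *
to((.5915,.0547,.0260),124);side('side7',1)"
```

```text
t 7.6 pos [0.6007 0.0413 0.0211] yang 123.94 down [-4.e-04  1.e-04 -1.e+00] F [-0.09  0.03 -0.68] shift/0.4 [-0.0124  0.0407 -0.0002] dist 0.017 tw -0.0011 open 0.0003 q6 -2.22
```

View pics/side7c.png

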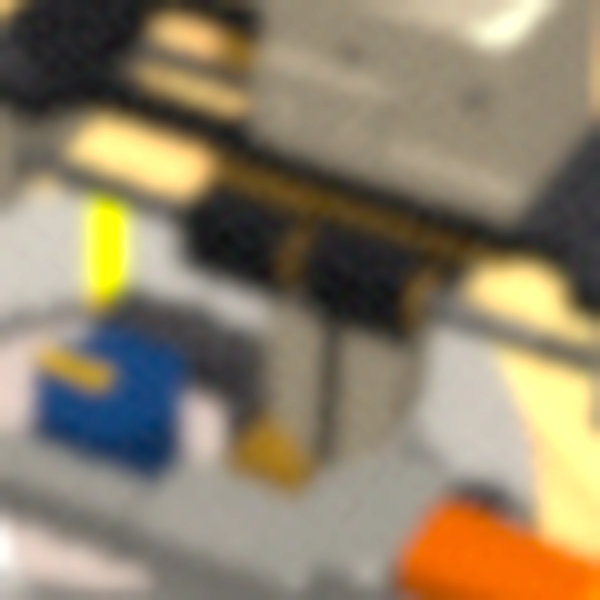

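Request:
{"method": "move_arm", "body": {"increments": [[-0.015,0,0,0],[-0.015,0.0475,0,0],[-0.004,0.0475,0,0],[0,0.0475,0,0],[0,0.0475,0,0]]}}

```text
time: 8.28
tool_pos: [0.5895, 0.0584, 0.023]
tool_rot: [1.122, 1.57, 1.715]
contact_force: [-6.7, 3.8, 14.7]
opening: 0.0004
```

Request:
{"method": "move_arm", "body": {"increments": [[0,-0.01,0,0],[0,-0.02,0,0]]}}

```text
time: 8.52
tool_pos: [0.5945, 0.0514, 0.0232]
tool_rot: [-0.01, 1.57, 0.583]
contact_force: [-3.8, 1.9, 13.0]
opening: 0.0005
```

Request:
{"method": "move_arm", "body": {"increments": [[0,-0.01,0,0],[0,-0.02,0,0]]}}

```text
time: 8.78
tool_pos: [0.599, 0.0441, 0.0214]
tool_rot: [-0.695, 1.571, -0.102]
contact_force: [0.1, 0.3, -0.5]
opening: 0.0007
```

```bash
python3 -c "
from h import *
to((.5904,.0570,.0260),124);side('side8',1)"
```

```text
t 8.78 pos [0.599  0.0441 0.0214] yang 123.97 down [ 2.e-04 -0.e+00 -1.e+00] F [ 0.12  0.35 -0.46] shift/0.4 [-0.0116  0.0389  0.0001] dist 0.0162 tw -0.0005 open 0.0007 q6 -2.22
```

View pics/side8c.png

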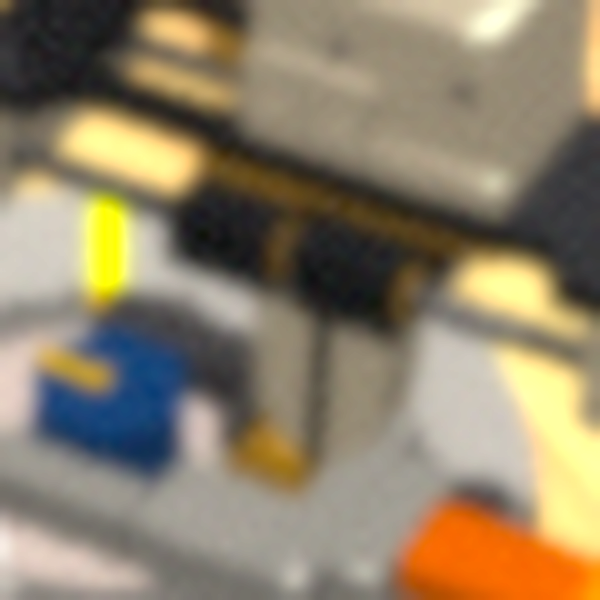

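Request:
{"method": "move_arm", "body": {"increments": [[-0.016,0,0,0],[-0.016,0.059,0,0],[-0.004,0.059,0,0],[0,0.059,0,0],[0,0.059,0,0]]}}

```text
time: 9.45
tool_pos: [0.5858, 0.0635, 0.0211]
tool_rot: [2.503, 1.57, 3.096]
contact_force: [0.3, 0.0, -0.6]
opening: 0.0007
```

Request:
{"method": "move_arm", "body": {"increments": [[0,-0.012,0,0],[0,-0.024,0,0],[0,-0.036,0,0]]}}

```text
time: 9.82
tool_pos: [0.5935, 0.0524, 0.0233]
tool_rot: [1.391, 1.569, 1.984]
contact_force: [-6.0, 1.7, 14.6]
opening: 0.0007
```

Request:
{"method": "move_arm", "body": {"increments": [[0,-0.006,0,0],[0,-0.01,0,0]]}}

```text
time: 10.07
tool_pos: [0.5964, 0.0482, 0.0232]
tool_rot: [-0.197, 1.57, 0.395]
contact_force: [-5.0, 0.6, 12.4]
opening: 0.0004
```

```bash
python3 -c "
from h import *
to((.5888,.0592,.0260),124)"
```

```text
t 10.07 pos [0.5964 0.0482 0.0232] yang 123.92 down [ 9.e-04  4.e-04 -1.e+00] F [-5.04  0.61 12.35] shift/0.4 [-0.0069  0.0335 -0.0004] dist 0.0137 tw -0.0014 open 0.0004 q6 -2.21
```

Request:
{"method": "move_arm", "body": {"increments": [[-0.016,0,0,0],[-0.016,0.035,0,0],[-0.003,0.035,0,0],[0,0.035,0,0],[0,0.035,0,0]]}}

```text
time: 10.7
tool_pos: [0.5878, 0.0601, 0.0209]
tool_rot: [2.317, 1.569, 2.91]
contact_force: [-1.3, 0.6, 1.0]
opening: 0.0003
```

Request:
{"method": "move_arm", "body": {"increments": [[0,-0.01,0,0],[0,-0.02,0,0],[0,-0.03,0,0],[0,-0.036,0,0],[0,-0.036,0,0]]}}

```text
time: 11.32
tool_pos: [0.5967, 0.0474, 0.0231]
tool_rot: [-0.93, 1.57, -0.338]
contact_force: [-5.2, 0.2, 13.7]
opening: 0.0005
```

```bash
python3 -c "
from h import *
to((.5888,.0592,.0260),124);side('side9',2)"
```

```text
t 11.32 pos [0.5967 0.0474 0.0231] yang 123.93 down [ 1.1e-03 -4.0e-04 -1.0e+00] F [-5.24  0.2  13.71] shift/0.4 [-0.0072  0.0355  0.0001] dist 0.0145 tw -0.0012 open 0.0005 q6 -2.21
```

View pics/side9c.png

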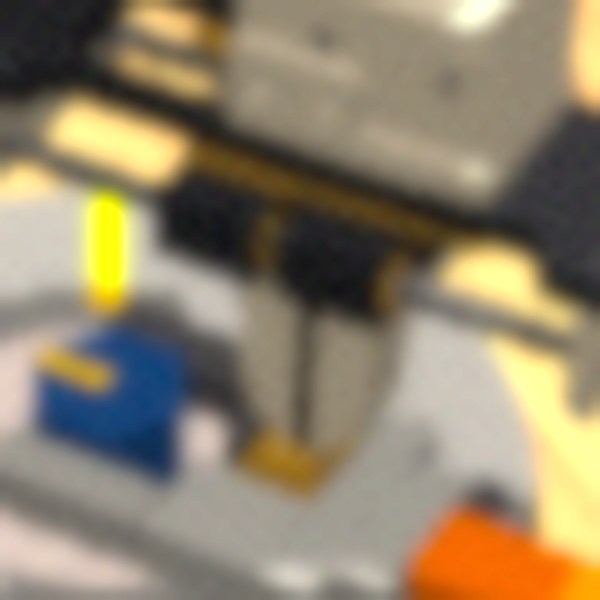

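Request:
{"method": "move_arm", "body": {"increments": [[-0.016,0,0,0],[-0.016,0.027,0,0],[-0.003,0.027,0,0],[0,0.027,0,0],[0,0.027,0,0]]}}

```text
time: 12.05
tool_pos: [0.5901, 0.0576, 0.0221]
tool_rot: [1.038, 1.57, 1.631]
contact_force: [-4.4, 1.8, 11.1]
opening: 0.0007
```

Request:
{"method": "move_arm", "body": {"increments": [[0,-0.01,0,0],[0,-0.02,0,0],[0,-0.03,0,0],[0,-0.036,0,0],[0,-0.036,0,0]]}}

```text
time: 12.68
tool_pos: [0.5988, 0.0447, 0.0222]
tool_rot: [-0.851, 1.569, -0.259]
contact_force: [-2.0, -0.3, 10.5]
opening: 0.0003
```

Request:
{"method": "move_arm", "body": {"increments": [[-0.016,0,0,0],[-0.016,0.032,0,0],[-0.016,0.032,0,0]]}}

```text
time: 13.05
tool_pos: [0.5901, 0.0567, 0.0272]
tool_rot: [2.346, 1.569, 2.939]
contact_force: [-0.0, -0.6, 0.6]
opening: 0.0003
```

```bash
python3 -c "
from h import *
to((.5888,.0592,.0260),124);side('side10',3,(270,165,330,215))"
```

```text
t 13.05 pos [0.5901 0.0567 0.0272] yang 124.01 down [-1.5e-03  3.0e-04 -1.0e+00] F [-0.04 -0.62  0.55] shift/0.4 [0.003  0.007  0.0008] dist 0.0031 tw 0.0001 open 0.0003 q6 -2.2
```

View pics/side10c.png

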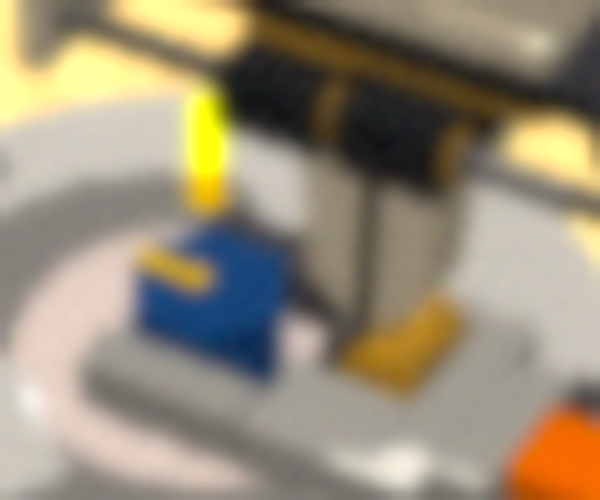

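Request:
{"method": "move_arm", "body": {"increments": [[0.013,-0.005,0,0],[0.016,-0.005,0,0],[0.016,-0.005,0,0]]}}

```text
time: 13.58
tool_pos: [0.593, 0.0538, 0.0232]
tool_rot: [-0.506, 1.569, 0.086]
contact_force: [-5.9, 1.3, 15.1]
opening: 0.0002
```

Request:
{"method": "move_arm", "body": {"increments": [[0,-0.008,0,0],[0,-0.016,0,0],[0,-0.024,0,0],[0,-0.03,0,0],[0,-0.03,0,0]]}}

```text
time: 14.2
tool_pos: [0.5998, 0.0435, 0.0218]
tool_rot: [-0.665, 1.569, -0.073]
contact_force: [0.0, -1.1, 5.0]
opening: 0.0005
```

Request:
{"method": "move_arm", "body": {"increments": [[-0.016,0,0,0],[-0.016,0.03,0,0],[-0.003,0.03,0,0],[0,0.03,0,0],[0,0.03,0,0]]}}

```text
time: 14.82
tool_pos: [0.5919, 0.0548, 0.023]
tool_rot: [0.705, 1.57, 1.298]
contact_force: [-6.4, 2.6, 16.4]
opening: 0.0007
```

Request:
{"method": "move_arm", "body": {"increments": [[0,-0.007,0,0],[0,-0.014,0,0],[0,-0.02,0,0]]}}

```text
time: 15.2
tool_pos: [0.595, 0.0501, 0.0231]
tool_rot: [1.599, 1.566, 2.191]
contact_force: [-11.2, 12.3, 21.9]
opening: 0.0009
```

Request:
{"method": "move_arm", "body": {"increments": [[0,-0.007,0,0]]}}

```text
time: 15.32
tool_pos: [0.5964, 0.0485, 0.0232]
tool_rot: [1.526, 1.565, 2.119]
contact_force: [-7.8, 11.0, 18.7]
opening: 0.0003
```

```bash
python3 -c "
from h import *
to((.5888,.0592,.0260),124);side('side11',3,(270,165,330,215))"
```

```text
t 15.32 pos [0.5964 0.0485 0.0232] yang 123.96 down [-0.0028  0.0045 -1.    ] F [-7.79 10.97 18.67] shift/0.4 [-0.0069  0.0329 -0.0009] dist 0.0134 tw -0.0006 open 0.0003 q6 -2.22
```

View pics/side11c.png

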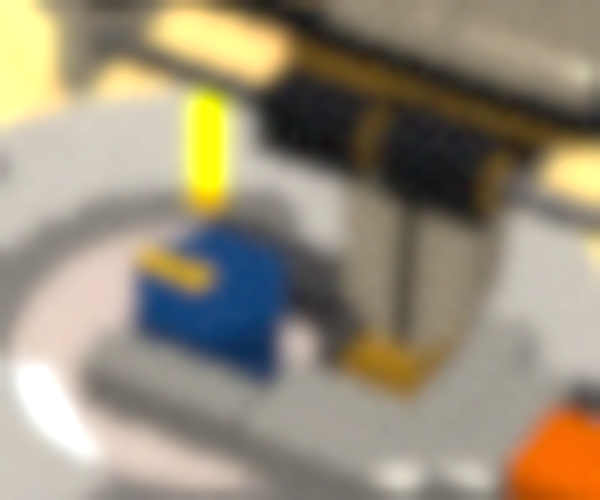

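Request:
{"method": "move_arm", "body": {"increments": [[-0.016,0,0,0],[-0.016,0.026,0,0],[-0.003,0.026,0,0],[0,0.026,0,0],[0,0.026,0,0]]}}

```text
time: 16.1
tool_pos: [0.5924, 0.0541, 0.0231]
tool_rot: [0.23, 1.57, 0.822]
contact_force: [-7.5, 1.6, 18.3]
opening: 0.0007
```

Request:
{"method": "move_arm", "body": {"increments": [[0,-0.005,0,0],[0,-0.01,0,0]]}}

```text
time: 16.35
tool_pos: [0.5936, 0.0521, 0.0231]
tool_rot: [1.55, 1.568, 2.142]
contact_force: [-10.5, 8.5, 22.3]
opening: 0.0005
```

Request:
{"method": "move_arm", "body": {"increments": [[0,-0.005,0,0],[0,-0.008,0,0]]}}

```text
time: 16.6
tool_pos: [0.5946, 0.0507, 0.0231]
tool_rot: [1.625, 1.565, 2.217]
contact_force: [-12.6, 12.2, 24.2]
opening: 0.0003
```

Request:
{"method": "move_arm", "body": {"increments": [[-0.08,0,0,0],[-0.18,-0.05,-0.06,0.16],[-0.3,-0.15,-0.16,0.32],[-0.32,-0.27,-0.28,0.48],[-0.32,-0.39,-0.4,0.64]], "gripper": 0.3}}

```text
time: 17.23
tool_pos: [0.5549, -0.1523, 0.1492]
tool_rot: [-0.326, 1.569, -0.409]
contact_force: [0.2, 0.1, -0.4]
opening: 0.0454
```

Request:
{"method": "move_arm", "body": {"increments": [[0,0,0,0.17],[0,0,0,0.34],[0,0,0,0.51],[0,0,0,0.68],[0,0,0,0.86]]}}

```text
time: 17.85
tool_pos: [0.5546, -0.1506, 0.1475]
tool_rot: [-2.53, 1.569, 2.769]
contact_force: [-0.3, -0.5, -0.5]
opening: 0.0639
```

```bash
python3 - <<'E'
from h import *
to((.645,-.045,.06),34)
t=np.mean([snap('top') for _ in range(3)],0).astype(np.uint8);cv2.imwrite('pics/top12.png',t)
crop(cv2.convertScaleAbs(t,alpha=1.5),(265,175),50,'top12c',6)
side('side12',2,(250,160,380,240),6)
measure(dict(top=t))
E
```

```text
t 17.85 pos [ 0.5546 -0.1506  0.1475] yang 33.64 down [-1.3e-03  5.0e-04 -1.0e+00] F [-0.26 -0.54 -0.47] shift/0.4 [ 0.2187  0.3345 -0.0943] dist 0.1642 tw -0.006 open 0.0639 q6 -0.99
top brass 76 [263.8 167.9] mean [0.5929 0.0522] rect 592.9 52.3 28.9 18.1 ang -147.1
top blue 158 [250.4 182.5] mean [0.557  0.0868] rect 556.8 87.0 41.0 36.0 ang -152.6
top yel 7 [223.1 172.5] mean [0.5846 0.1547] rect 584.9 155.2 26.3 2.4 ang 64.9
top orange 401 [299.5 150.2] mean [ 0.637  -0.0392] rect 639.7 -43.9 26.2 116.0 ang 123.9
```

View pics/top12c.png

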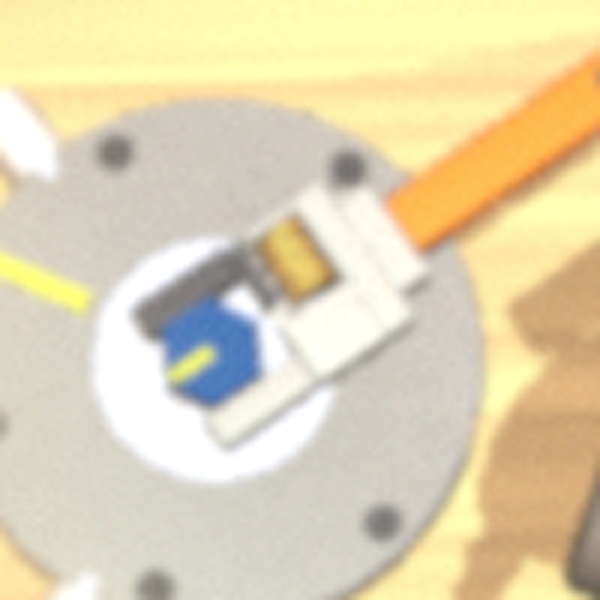

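View pics/side12c.png

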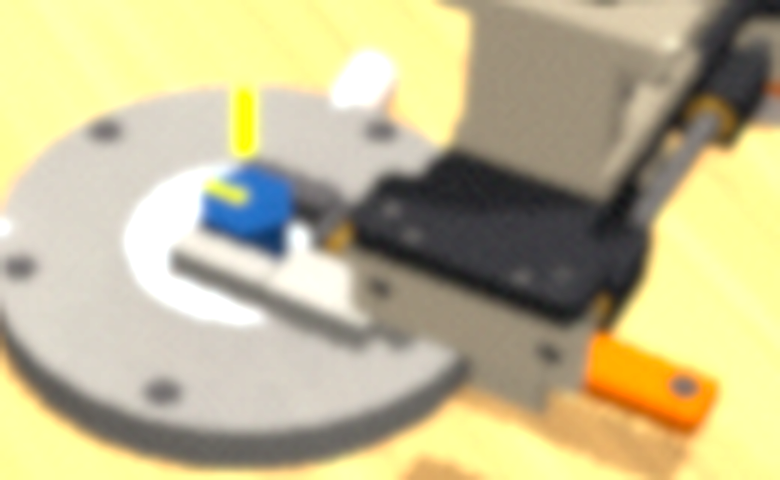

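Request:
{"method": "move_arm", "body": {"increments": [[0.05,0.1,-0.035,-0.006],[0.1,0.2,-0.07,-0.006],[0.15,0.325,-0.1125,-0.006],[0.2,0.325,-0.1125,-0.006],[0.244,0.325,-0.1125,-0.006]]}}

```text
time: 18.73
tool_pos: [0.6374, -0.04, 0.0496]
tool_rot: [-2.265, 1.57, 3.05]
contact_force: [-0.4, -1.0, 0.7]
opening: 0.0643
```

Request:
{"method": "move_arm", "body": {"increments": [[0,0,0,0]]}}

```text
time: 18.85
tool_pos: [0.6363, -0.0409, 0.0494]
tool_rot: [-2.355, 1.567, 2.957]
contact_force: [-0.0, 0.3, 0.5]
opening: 0.0642
```

```bash
python3 - <<'E'
from h import *
to((.638,-.041,-.012),34)
side('side13',2,(290,150,390,240),6)
E
```

```text
t 18.85 pos [ 0.6363 -0.0409  0.0494] yang 34.38 down [-3.3e-03  6.0e-04 -1.0e+00] F [-0.04  0.35  0.47] shift/0.4 [0.1534 0.0038 0.003 ] dist 0.0614 tw 0.0063 open 0.0642 q6 -0.78
```

View pics/side13c.png

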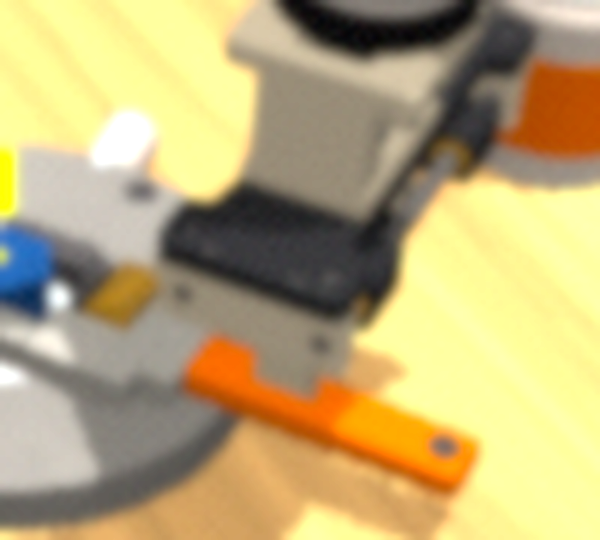

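Request:
{"method": "move_arm", "body": {"increments": [[0.04,0.003,0.003,0],[0.08,0.003,0.003,0.006],[0.11,0.003,0.003,0.006],[0.13,0.003,0.003,0.006],[0.13,0.003,0.003,0.006]]}}

```text
time: 19.58
tool_pos: [0.6388, -0.0408, -0.0019]
tool_rot: [-2.407, 1.569, 2.899]
contact_force: [0.1, 0.6, 1.0]
opening: 0.0642
```

```bash
python3 - <<'E'
from h import *
to((.638,-.041,-.012),34)
side('side14',2,(290,150,390,240),6)
E
```

```text
t 19.57 pos [ 0.6388 -0.0408 -0.0019] yang 34.0 down [-1.4e-03  3.0e-04 -1.0e+00] F [0.09 0.62 1.05] shift/0.4 [ 0.0253 -0.0019 -0.0006] dist 0.0101 tw -0.0 open 0.0642 q6 -0.78
```

View pics/side14c.png

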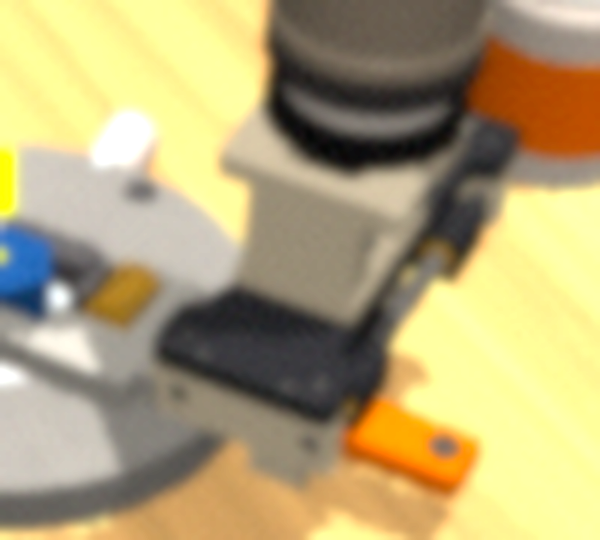

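Request:
{"method": "move_arm", "body": {"increments": [[0.01,0,0,0],[0.02,0,0,0],[0.02,0,0,0]]}}

```text
time: 20.05
tool_pos: [0.639, -0.0408, -0.0094]
tool_rot: [-2.468, 1.57, 2.838]
contact_force: [0.0, -0.4, 0.7]
opening: 0.0643
```

Request:
{"method": "move_arm", "body": {"increments": [[0,0,0,0],[0,0,0,0],[0,0,0,0],[0,0,0,0]], "gripper": 1, "squeeze": 10}}

```text
time: 20.55
tool_pos: [0.6393, -0.0409, -0.0089]
tool_rot: [1.452, 1.571, 0.474]
contact_force: [-0.4, -0.3, -1.2]
opening: 0.0287
```

```bash
python3 - <<'E'
from h import *
to((.638,-.041,-.012),34);print(robot.observe()['torque'])
E
```

```text
t 20.55 pos [ 0.6393 -0.0409 -0.0089] yang 34.0 down [ 2.e-04  1.e-04 -1.e+00] F [-0.45 -0.25 -1.19] shift/0.4 [ 0.0077 -0.0028 -0.0015] dist 0.0033 tw -0.0001 open 0.0287 q6 -0.78
[-0.06092616  0.0160823   0.01290668]
```

Request:
{"method": "move_arm", "body": {"increments": [[0,-0.0267,-0.0009,0.0667],[0,-0.0532,-0.0037,0.1333],[0,-0.0795,-0.0084,0.2],[0,-0.1054,-0.0148,0.2667],[0,-0.1308,-0.0231,0.3333]]}}

```text
time: 21.18
tool_pos: [0.5911, -0.0616, -0.009]
tool_rot: [2.048, 1.569, 0.719]
contact_force: [2.3, 4.5, -0.7]
opening: 0.0278
```

```bash
cat >> h.py <<'E'
def chk(C=(.5556,.087)):
    s=robot.observe();M=Ro.from_euler('xyz',s['tool_rot']).as_matrix();r=s['tool_pos'][:2]-C
    print(s['time'].__round__(2),'r',np.linalg.norm(r).round(4),'ang',np.degrees(np.arctan2(r[1],r[0])).round(2),'tool z ang',np.degrees(np.arctan2(M[1,2],M[0,2])).round(2),'F',s['contact_force'].round(1),'F tool',(M.T@s['contact_force']).round(1),'T',s['torque'].round(2),'z',s['tool_pos'][2].round(4),'open',round(s['opening'],4),'q',s['qpos'].round(2))
E
python3 -c "
from h import *
chk();side('side15',1,(250,160,380,260),6)"
```

```text
21.18 r 0.1527 ang -76.57 tool z ang -76.15 F [ 2.3  4.5 -0.7] F tool [ 0.8  3.3 -3.8] T [ 0.76 -0.37  0.01] z -0.009 open 0.0278 q [-0.23  0.69  1.56  0.    0.89 -0.48]
```

View pics/side15c.png

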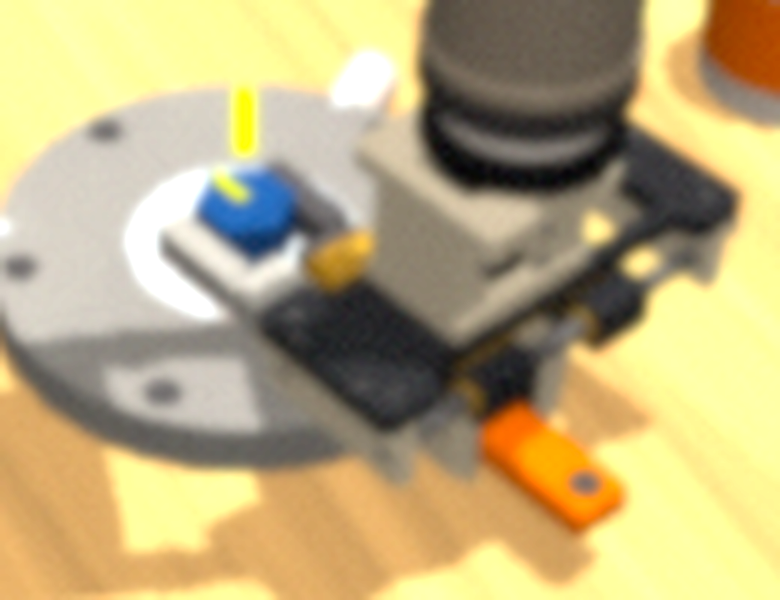

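Request:
{"method": "move_arm", "body": {"increments": [[0,-0.0267,-0.0025,0.0667],[0,-0.0532,-0.006,0.1333],[0,-0.0795,-0.011,0.2],[0,-0.1054,-0.0175,0.2667],[0,-0.1308,-0.0255,0.3333]]}}

```text
time: 21.85
tool_pos: [0.5382, -0.0647, -0.009]
tool_rot: [2.041, 1.569, 0.363]
contact_force: [5.4, 5.9, -2.1]
opening: 0.0282
```

```bash
python3 -c "
from h import *
chk()"
```

```text
21.85 r 0.1527 ang -96.56 tool z ang -96.1 F [ 5.4  5.9 -2.1] F tool [ 2.1  4.7 -6.5] T [ 0.73 -0.52 -0.07] z -0.009 open 0.0282 q [-0.26  0.62  1.71  0.    0.81 -0.16]
```

Request:
{"method": "move_arm", "body": {"increments": [[0,-0.0267,-0.005,0.0667],[0,-0.0532,-0.009,0.1333],[0,-0.0795,-0.0135,0.2],[0,-0.1054,-0.02,0.2667]]}}

```text
time: 22.35
tool_pos: [0.4969, -0.0539, -0.009]
tool_rot: [1.193, 1.569, -0.763]
contact_force: [1.5, -3.6, -4.1]
opening: 0.0277
```

```bash
python3 -c "
from h import *
chk();side('side16',1,(250,160,380,260),6)"
```

```text
22.35 r 0.1527 ang -112.63 tool z ang -112.09 F [ 1.5 -3.6 -4.1] F tool [4.1 2.8 2.8] T [-0.63 -0.16 -0.06] z -0.009 open 0.0277 q [-0.26  0.56  1.83 -0.    0.74  0.13]
```

View pics/side16c.png

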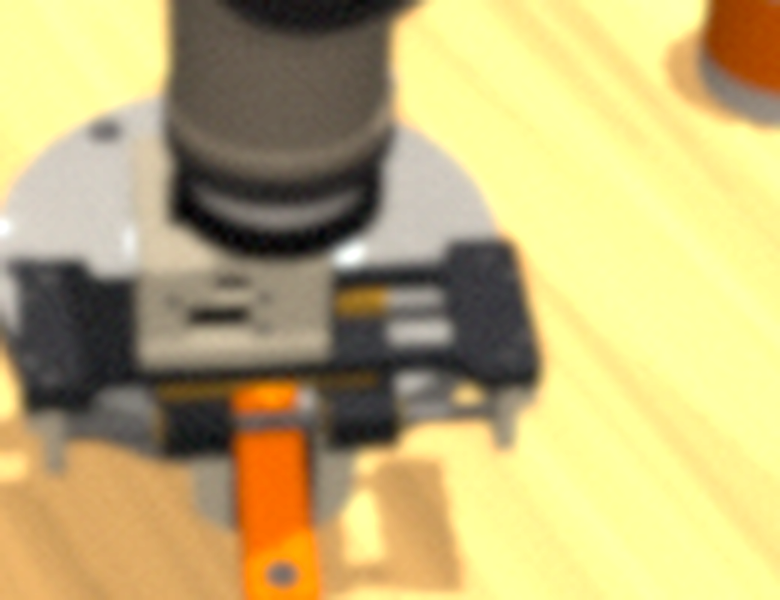

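Request:
{"method": "move_arm", "body": {"increments": [[0.001,-0.01,0.002,0.025],[0.0015,-0.02,0.0015,0.05],[0.0015,-0.025,0.001,0.0625]]}}

```text
time: 22.78
tool_pos: [0.4885, -0.05, -0.009]
tool_rot: [1.714, 1.567, -0.307]
contact_force: [6.4, -2.8, -0.7]
opening: 0.028
```

```bash
python3 -c "
from h import *
chk()"
```

```text
22.77 r 0.1525 ang -116.08 tool z ang -115.77 F [ 6.4 -2.8 -0.7] F tool [ 0.7  7.  -0.2] T [-0.64 -0.74 -0.05] z -0.009 open 0.028 q [-0.26  0.55  1.86 -0.    0.72  0.19]
```

Request:
{"method": "move_arm", "body": {"increments": [[0,-0.007,0,0.017],[0,-0.014,0,0.034],[0,-0.014,0,0.034]]}}

```text
time: 23.15
tool_pos: [0.4839, -0.0473, -0.009]
tool_rot: [1.893, 1.567, -0.163]
contact_force: [6.1, -1.4, -0.9]
opening: 0.028
```

```bash
python3 -c "
from h import *
chk()"
```

```text
23.15 r 0.1522 ang -118.1 tool z ang -117.79 F [ 6.1 -1.4 -0.9] F tool [ 0.9  6.1 -1.6] T [-0.27 -0.8  -0.  ] z -0.009 open 0.028 q [-0.26  0.55  1.87  0.    0.72  0.23]
```

Request:
{"method": "move_arm", "body": {"increments": [[0,-0.007,0,0.017],[0,-0.014,0,0.034],[0,-0.014,0,0.034]]}}

```text
time: 23.52
tool_pos: [0.479, -0.0446, -0.009]
tool_rot: [1.932, 1.567, -0.159]
contact_force: [7.0, -0.9, 0.0]
opening: 0.0278
```

```bash
python3 -c "
from h import *
chk();t=snap('top','top17');crop(cv2.convertScaleAbs(t,alpha=1.5),(255,185),50,'top17c')"
```

```text
23.52 r 0.1523 ang -120.2 tool z ang -119.83 F [ 7.  -0.9  0. ] F tool [ 0.   6.5 -2.6] T [-0.26 -0.83 -0.03] z -0.009 open 0.0278 q [-0.25  0.54  1.89  0.    0.71  0.27]
```

View pics/top17c.png

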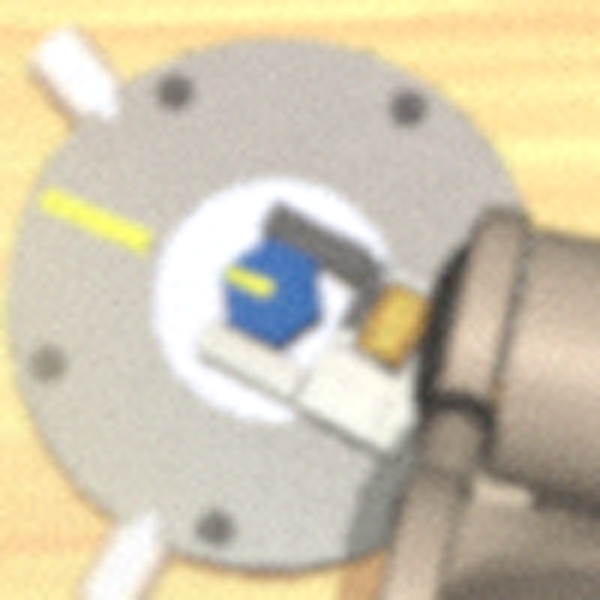

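Request:
{"method": "move_arm", "body": {"increments": [[0,0.009,0,-0.022],[0,0.018,0,-0.044],[0,0.0225,0,-0.056],[0,0.0225,0,-0.056]]}}

```text
time: 24.08
tool_pos: [0.4837, -0.0479, -0.0095]
tool_rot: [-1.722, 1.568, 2.528]
contact_force: [-1.6, 4.0, 5.7]
opening: 0.0278
```

```bash
python3 -c "
from h import *
chk();t=snap('top','top18');crop(cv2.convertScaleAbs(t,alpha=1.5),(255,185),50,'top18c')"
```

```text
24.07 r 0.1529 ang -118.06 tool z ang -116.46 F [-1.6  4.   5.7] F tool [-5.7 -3.3 -2.9] T [ 0.52  0.25 -0.29] z -0.0095 open 0.0278 q [-0.26  0.55  1.87  0.    0.73  0.2 ]
```

View pics/top18c.png

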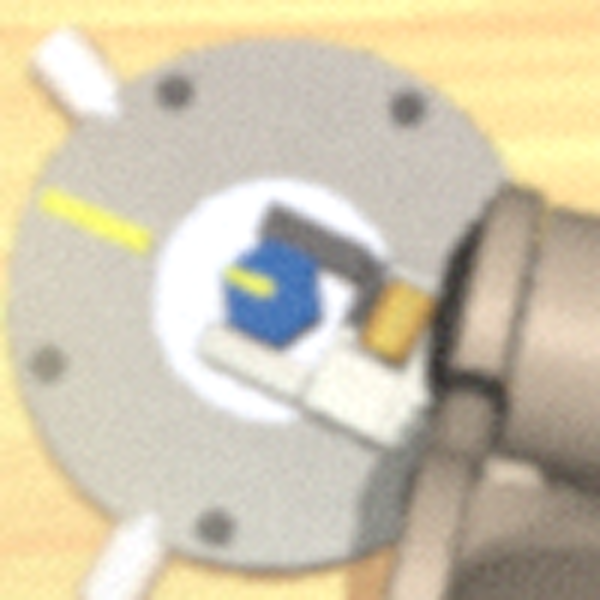

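Request:
{"method": "move_arm", "body": {"increments": [[0,0,0,0],[0,0,0,0],[0,0,0,0]], "gripper": 0.3}}

```text
time: 24.5
tool_pos: [0.4844, -0.0489, -0.0098]
tool_rot: [-1.4, 1.57, 2.851]
contact_force: [-0.0, -0.3, 0.3]
opening: 0.0535
```

Request:
{"method": "move_arm", "body": {"increments": [[-0.1,0,0,0],[-0.2,0,0,0],[-0.3,-0.02,0.1,0],[-0.3,-0.15,0.15,0],[-0.3,-0.25,0.2,0]]}}

```text
time: 25.12
tool_pos: [0.3577, -0.0758, 0.1105]
tool_rot: [-0.719, 1.571, -2.752]
contact_force: [-0.1, -0.2, 0.3]
opening: 0.0642
```

```bash
python3 - <<'E'
from h import *
chk();t=np.mean([snap('top') for _ in range(4)],0).astype(np.uint8);cv2.imwrite('pics/top19.png',t)
crop(cv2.convertScaleAbs(t,alpha=1.5),(275,190),50,'top19c');side('side19',2,(260,160,340,240),8)
E
```

```text
25.12 r 0.2563 ang -140.56 tool z ang -116.47 F [-0.1 -0.2  0.3] F tool [-0.3 -0.   0.2] T [-0.11  0.11  0.01] z 0.1105 open 0.0642 q [-0.42  0.16  2.05 -0.    0.93  0.04]
```

View pics/top19c.png

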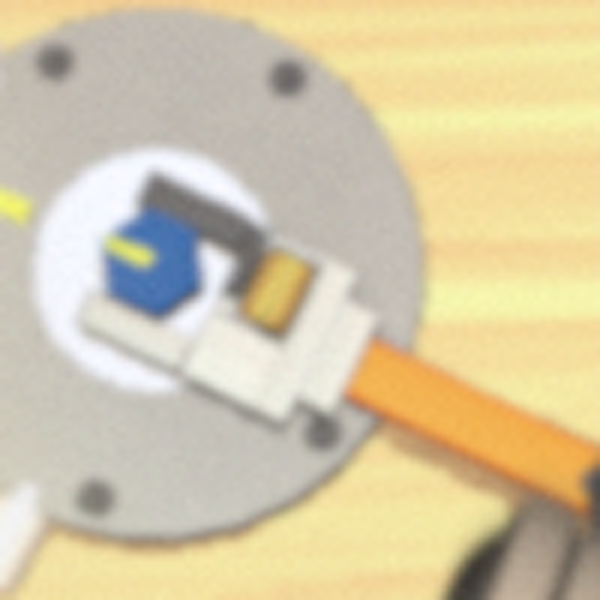

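View pics/side19c.png

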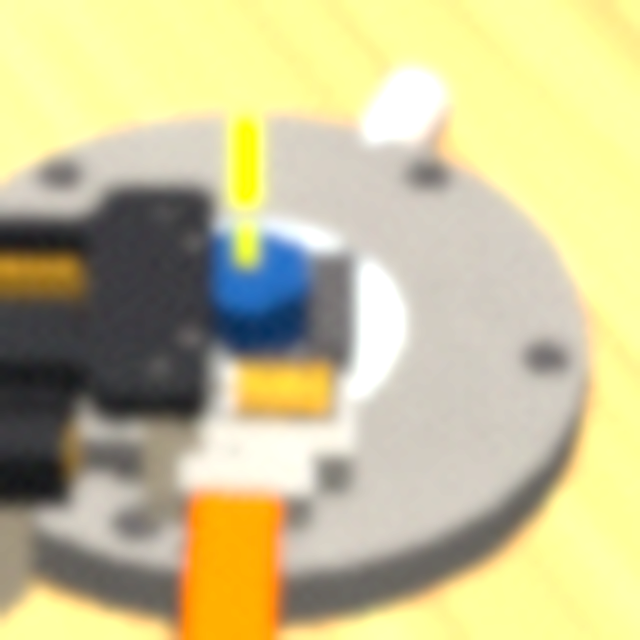

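```bash
python3 - <<'E'
from h import *
t=cv2.imread('pics/top19.png')
measure(dict(top=t),dict(top=dict(brass=(262,178,280,200),blue=(236,170,265,198),yel=(238,176,256,190),orange=(282,192,324,230))))
measure(dict(top=t),dict(top=dict(yel=(208,165,233,182))))
C=np.array([.5556,.087]);print("stripe from flange ctr?",ray('top',(227.7,0),.028))
E
```

```text
top brass 81 [270.5 188.1] mean [0.5413 0.0368] rect 541.4 37.3 19.3 28.5 ang 153.2
top blue 161 [251.  183.6] mean [0.5543 0.0854] rect 555.0 85.5 36.8 40.3 ang 161.2
top orange 383 [303.5 210.3] mean [ 0.4838 -0.0436] rect 482.4 -45.6 105.8 25.4 ang 62.4
top yel 6 [224.  172.9] mean [0.5836 0.1524] rect 584.3 153.4 22.1 2.3 ang 64.5
stripe from flange ctr? [[1.05320814 0.13655483 0.028     ]]
```

Request:
{"method": "move_arm", "body": {"increments": [[0,0.05,-0.08,-0.17],[0,0.11,-0.18,-0.34],[0,0.17,-0.28,-0.51],[0,0.23,-0.38,-0.68],[0,0.289,-0.471,-0.85]], "gripper": 1, "squeeze": 20}}

```text
time: 26.05
tool_pos: [0.5493, 0.0427, 0.1097]
tool_rot: [2.556, 1.571, 1.42]
contact_force: [0.1, -0.3, 1.2]
opening: 0.019
```

Request:
{"method": "move_arm", "body": {"increments": [[0,0,0,-0.17],[0,0,0,-0.34],[0,0,0,-0.51],[0,0,0,-0.64],[0,0,0,-0.64]]}}

```text
time: 26.68
tool_pos: [0.5478, 0.0415, 0.1098]
tool_rot: [-3.103, 1.57, 2.707]
contact_force: [0.3, -0.6, 0.3]
opening: 0.0005
```

```bash
python3 -c "
from h import *
to((.5452,.0413,.0270),63)"
```

```text
t 26.68 pos [0.5478 0.0415 0.1098] yang 62.89 down [-3.e-04  1.e-04 -1.e+00] F [ 0.3  -0.56  0.29] shift/0.4 [ 0.2069 -0.0034 -0.0054] dist 0.0828 tw -0.0018 open 0.0005 q6 -1.16
```

Request:
{"method": "move_arm", "body": {"increments": [[0.08,-0.003,-0.005,0],[0.15,-0.003,-0.005,0],[0.19,-0.003,-0.005,0],[0.205,-0.003,-0.005,0],[0.205,-0.003,-0.005,0]]}}

```text
time: 27.3
tool_pos: [0.5451, 0.041, 0.0285]
tool_rot: [0.639, 1.57, 0.166]
contact_force: [0.7, 0.3, 0.4]
opening: 0.0002
```

```bash
python3 -c "
from h import *
to((.5452,.0413,.0212),63);side('side20',2,(270,165,330,225),10)"
```

```text
t 27.3 pos [0.5451 0.041  0.0285] yang 62.89 down [ 4.e-04  1.e-04 -1.e+00] F [0.74 0.27 0.44] shift/0.4 [ 0.0184  0.0007 -0.0001] dist 0.0073 tw -0.0018 open 0.0002 q6 -1.16
```

View pics/side20c.png

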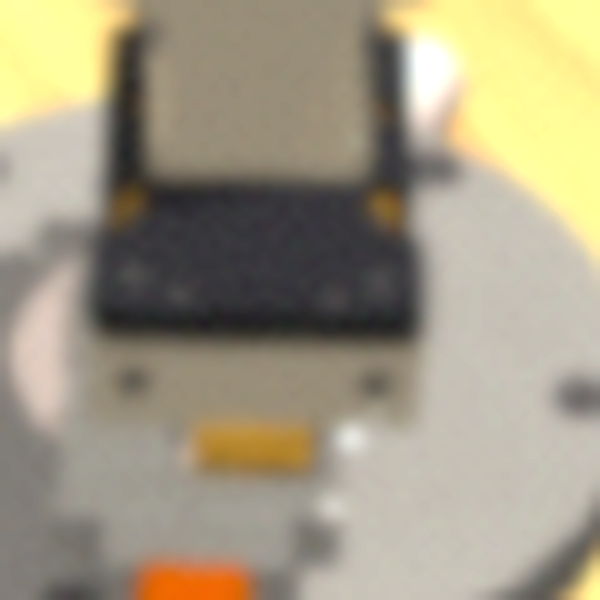

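Request:
{"method": "move_arm", "body": {"increments": [[0.01,0,0,0],[0.015,0,0,0],[0.018,0,0,0],[0.018,0,0,0]]}}

```text
time: 27.9
tool_pos: [0.5454, 0.0414, 0.0227]
tool_rot: [0.684, 1.569, 0.211]
contact_force: [-3.0, 0.9, 11.1]
opening: 0.0
```

Contact at 11 N. Next is the stroke towards the handle.

Request:
{"method": "move_arm", "body": {"increments": [[0,-0.006,0,0],[0,-0.012,0,0]]}}

```text
time: 28.15
tool_pos: [0.544, 0.0383, 0.0232]
tool_rot: [0.993, 1.566, 0.52]
contact_force: [-1.1, 8.0, 13.8]
opening: 0.0003
```

Request:
{"method": "move_arm", "body": {"increments": [[0,-0.006,0,0],[0,-0.012,0,0]]}}

```text
time: 28.4
tool_pos: [0.5427, 0.0341, 0.0233]
tool_rot: [0.839, 1.564, 0.366]
contact_force: [2.6, 7.7, 11.3]
opening: 0.0006
```

```bash
python3 -c "
from h import *
chk()"
```

```text
28.4 r 0.0544 ang -103.76 tool z ang -27.1 F [ 2.6  7.7 11.3] F tool [-11.3   8.   -1.2] T [ 1.49 -0.33  0.05] z 0.0233 open 0.0006 q [-0.08  0.57  1.69  0.    0.87 -1.18]
```

Request:
{"method": "move_arm", "body": {"increments": [[-0.016,0,0,0],[-0.016,0.024,0,0],[-0.002,0.024,0,0],[0.0025,0.024,0,0],[0.0025,0.024,0,0]]}}

```text
time: 29.02
tool_pos: [0.5462, 0.0424, 0.0219]
tool_rot: [0.92, 1.567, 0.447]
contact_force: [-2.2, 6.6, 17.7]
opening: 0.0002
```

Request:
{"method": "move_arm", "body": {"increments": [[0,-0.006,0,0],[0,-0.012,0,0]]}}

```text
time: 29.28
tool_pos: [0.545, 0.0398, 0.0227]
tool_rot: [1.074, 1.563, 0.601]
contact_force: [-0.7, 17.0, 23.5]
opening: 0.0004
```

Request:
{"method": "move_arm", "body": {"increments": [[0,-0.006,0,0],[0,-0.012,0,0]]}}

```text
time: 29.52
tool_pos: [0.5435, 0.036, 0.0231]
tool_rot: [1.014, 1.561, 0.541]
contact_force: [1.0, 17.5, 22.7]
opening: 0.0007
```

Request:
{"method": "move_arm", "body": {"increments": [[-0.05,0,0,0],[-0.2,0,-0.05,0],[-0.3,-0.1,-0.15,0],[-0.3,-0.2,-0.28,0],[-0.3,-0.3,-0.42,0]], "gripper": 0.3}}

```text
time: 30.15
tool_pos: [0.3496, 0.0041, 0.1398]
tool_rot: [-0.542, 1.57, -1.014]
contact_force: [-0.3, -1.4, 0.4]
opening: 0.046
```

Request:
{"method": "move_arm", "body": {"increments": [[0,0,0,0.17],[0,0,0,0.34],[0,0,0,0.51],[0,0,0,0.68],[0,0,0,0.85]]}}

```text
time: 30.78
tool_pos: [0.351, 0.0044, 0.1395]
tool_rot: [-1.925, 1.57, 2.989]
contact_force: [0.7, -0.7, -0.4]
opening: 0.0644
```

```bash
python3 - <<'E'
from h import *
to((.49,-.045,.05),-26);t=np.mean([snap('top') for _ in range(4)],0).astype(np.uint8);cv2.imwrite('pics/top21.png',t)
crop(cv2.convertScaleAbs(t,alpha=1.5),(270,190),50,'top21c')
measure(dict(top=t),dict(top=dict(brass=(262,178,280,200),blue=(236,170,265,198),yel=(238,176,256,190),orange=(282,192,324,230))))
side('side21',2,(260,160,340,240),8)
E
```

```text
t 30.77 pos [0.351  0.0044 0.1395] yang 11.59 down [-1.2e-03  2.0e-04 -1.0e+00] F [ 0.69 -0.72 -0.41] shift/0.4 [0.2233 0.3158 0.1909] dist 0.1725 tw 0.6265 open 0.0644 q6 -0.41
top brass 79 [270.6 187.9] mean [0.5418 0.0366] rect 541.7 37.2 19.2 28.1 ang 154.5
top blue 159 [251.  183.5] mean [0.5545 0.0853] rect 555.2 85.5 37.0 39.8 ang 162.6
top orange 399 [304.  210.6] mean [ 0.4832 -0.045 ] rect 481.7 -48.3 111.1 25.6 ang 61.1
```

View pics/top21c.png

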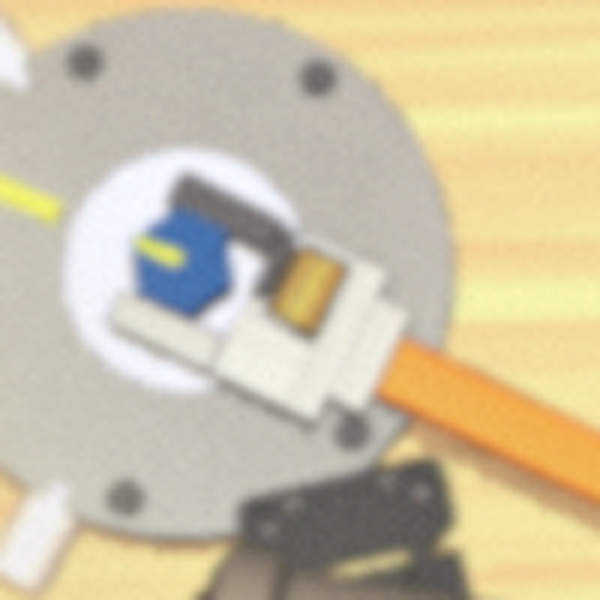

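View pics/side21c.png

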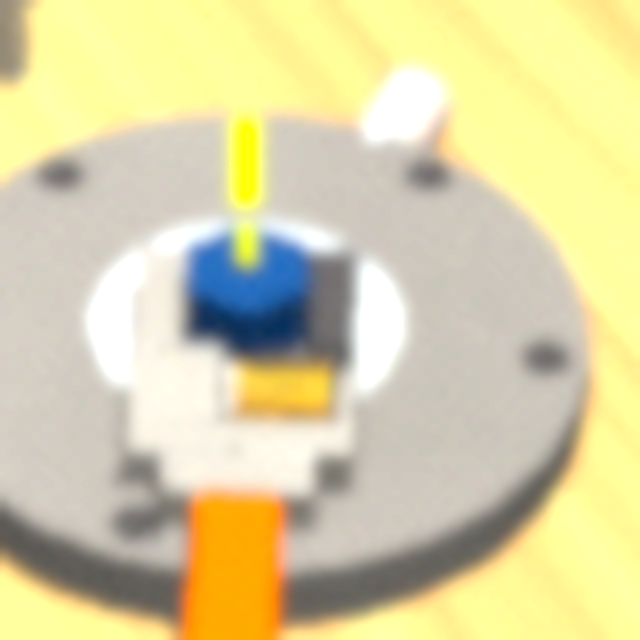

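```bash
python3 - <<'E'
from h import *
def ang(fn,roi):
    im=cv2.imread(fn);x0,y0,x1,y1=roi
    a=cv2.GaussianBlur(cv2.resize(im[y0:y1,x0:x1],None,fx=4,fy=4,interpolation=cv2.INTER_CUBIC),(0,0),3)
    m=cv2.inRange(cv2.cvtColor(a,cv2.COLOR_BGR2HSV),np.array([5,150,70]),np.array([21,255,255]))
    k,l,s,c=cv2.connectedComponentsWithStats(m);i=1+np.argmax(s[1:,4])
    p=(np.argwhere(l==i)[:,::-1]+.5)/4-.5+[x0,y0];w=ray('top',p,.045)[:,:2]
    mu=w.mean(0);v=np.linalg.eigh(np.cov(w.T))[1][:,-1];t=(w-mu)@v;n=(w-mu)@[-v[1],v[0]]
    # centreline from slice midpoints
    b=np.linspace(t.min()+.012,t.max()-.012,25);mid=[((n[abs(t-q)<.003].max()+n[abs(t-q)<.003].min())/2) for q in b]
    th=np.degrees(np.arctan2(v[1],v[0])+np.arctan(np.polyfit(b,mid,1)[0]))
    print(fn,s[i,4]//16,mu.round(4),'len',np.ptp(t).round(3),'ang',th.round(2))
ang('pics/top0.png',(275,120,330,172));ang('pics/top12.png',(275,120,330,172))
ang('pics/top19.png',(280,190,345,240));ang('pics/top21.png',(280,190,345,240))
def yang(fn,roi,z):
    im=cv2.imread(fn);x0,y0,x1,y1=roi
    a=cv2.GaussianBlur(cv2.resize(im[y0:y1,x0:x1],None,fx=6,fy=6,interpolation=cv2.INTER_CUBIC),(0,0),3).astype(int)
    m=((a[...,2]+a[...,1])/2-a[...,0])
    m=(m>(m.max()*.6+np.median(m)*.4)).astype(np.uint8)
    k,l,s,c=cv2.connectedComponentsWithStats(m);i=1+np.argmax(s[1:,4])
    p=(np.argwhere(l==i)[:,::-1]+.5)/6-.5+[x0,y0];w=ray('top',p,z)[:,:2];v=np.linalg.eigh(np.cov(w.T))[1][:,-1]
    print(fn,'yellow',s[i,4]//36,w.mean(0).round(4),'ang',np.degrees(np.arctan2(v[1],v[0])).round(2),'len',np.ptp((w-w.mean(0))@v).round(3))
for f in('0','12','19','21'): yang(f'pics/top{f}.png',(208,162,236,184),.0285);yang(f'pics/top{f}.png',(238,172,256,194),.0525)
E
```

```text
pics/top0.png 435 [ 0.6384 -0.0371] len 0.117 ang 124.5
pics/top12.png 421 [ 0.6374 -0.0397] len 0.117 ang 123.36
pics/top19.png 407 [ 0.4834 -0.0442] len 0.106 ang 62.5
pics/top21.png 440 [ 0.4819 -0.0477] len 0.117 ang 61.98
pics/top0.png yellow 58 [0.5923 0.1639] ang 64.17 len 0.048
pics/top0.png yellow 13 [0.55   0.0975] ang 122.64 len 0.018
pics/top12.png yellow 59 [0.5923 0.1639] ang 64.16 len 0.048
pics/top12.png yellow 13 [0.5501 0.0974] ang 122.56 len 0.018
pics/top19.png yellow 59 [0.5923 0.1639] ang 64.11 len 0.048
pics/top19.png yellow 12 [0.5601 0.0974] ang 64.75 len 0.017
pics/top21.png yellow 59 [0.5923 0.164 ] ang 64.06 len 0.048
pics/top21.png yellow 12 [0.5601 0.0975] ang 64.53 len 0.017
```

```bash
python3 -c "
from h import *
to((.483,-.047,.045),-28)"
```

```text
t 31.07 pos [0.3513 0.0044 0.1398] yang 12.09 down [-5.e-04  1.e-04 -1.e+00] F [ 0.37  0.61 -0.89] shift/0.4 [0.2369 0.2952 0.1947] dist 0.1703 tw 0.6682 open 0.064 q6 -0.42
```

Request:
{"method": "move_arm", "body": {"increments": [[0,0.06,0.04,0.15],[0,0.12,0.08,0.3],[0,0.2,0.13,0.45],[0.03,0.295,0.195,0.6],[0.12,0.295,0.195,0.665]]}}

```text
time: 31.7
tool_pos: [0.4871, -0.0492, 0.0924]
tool_rot: [1.799, 1.565, -0.262]
contact_force: [0.1, -0.5, -0.5]
opening: 0.0643
```

Request:
{"method": "move_arm", "body": {"increments": [[0.05,0,0,0],[0.11,0,0,0],[0.11,0,0,0]]}}

```text
time: 32.08
tool_pos: [0.4816, -0.0472, 0.0466]
tool_rot: [-1.349, 1.567, 2.877]
contact_force: [-0.6, 0.6, 0.7]
opening: 0.0642
```

```bash
python3 -c "
from h import *
to((.483,-.047,-.009),-28);side('side22',1,(240,170,340,270),6)"
```

```text
t 32.08 pos [ 0.4816 -0.0472  0.0466] yang -27.89 down [-0.004   0.0011 -1.    ] F [-0.62  0.58  0.71] shift/0.4 [ 0.139   0.0034 -0.0022] dist 0.0556 tw 0.0019 open 0.0642 q6 0.23
```

View pics/side22c.png

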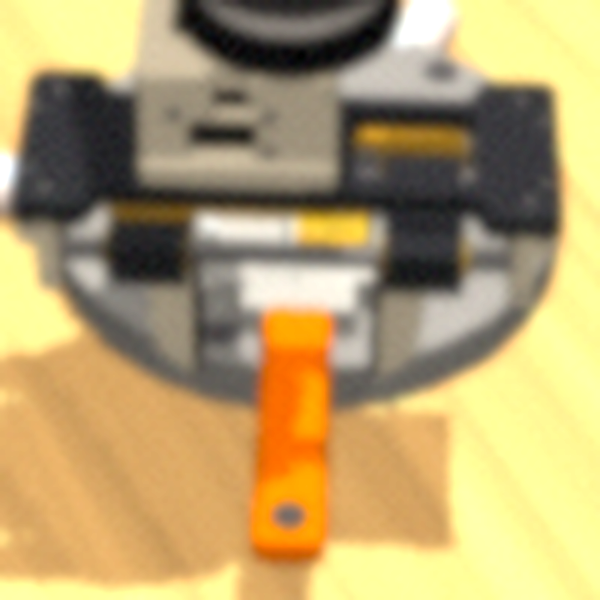

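Request:
{"method": "move_arm", "body": {"increments": [[0.05,0.002,0,0],[0.1,0.002,0,0],[0.139,0.002,0,0],[0.139,0.002,0,0]]}}

```text
time: 32.62
tool_pos: [0.4837, -0.0479, -0.0073]
tool_rot: [-1.596, 1.57, 2.629]
contact_force: [0.2, 0.2, 0.3]
opening: 0.0644
```

Request:
{"method": "move_arm", "body": {"increments": [[0,0,0,0],[0,0,0,0],[0,0,0,0],[0,0,0,0]], "gripper": 1, "squeeze": 8}}

```text
time: 33.12
tool_pos: [0.4838, -0.0479, -0.0073]
tool_rot: [1.963, 1.57, -0.096]
contact_force: [0.3, -0.4, -0.1]
opening: 0.029
```

```bash
python3 -c "
from h import *
chk()"
```

```text
33.12 r 0.1528 ang -118.01 tool z ang -117.97 F [ 0.3 -0.4 -0.1] F tool [0.1 0.4 0.2] T [-0.35 -0.37 -0.01] z -0.0073 open 0.029 q [-0.26  0.55  1.87  0.    0.73  0.23]
```

Request:
{"method": "move_arm", "body": {"increments": [[0,0.004,0,-0.01],[0,0.008,0,-0.02],[0,0.008,0,-0.02]]}}

```text
time: 33.5
tool_pos: [0.4854, -0.0488, -0.0075]
tool_rot: [-1.548, 1.568, 2.697]
contact_force: [-4.0, 2.6, 5.7]
opening: 0.0273
```

```bash
python3 -c "
from h import *
chk()"
```

```text
33.5 r 0.1529 ang -117.33 tool z ang -116.76 F [-4.   2.6  5.7] F tool [-5.7 -4.7 -0.5] T [ 0.29  0.74 -0.14] z -0.0075 open 0.0273 q [-0.26  0.55  1.86  0.    0.73  0.21]
```

```bash
cat >> h.py <<'E'
def yang(im,roi,z):
    x0,y0,x1,y1=roi
    a=cv2.GaussianBlur(cv2.resize(im[y0:y1,x0:x1],None,fx=6,fy=6,interpolation=cv2.INTER_CUBIC),(0,0),3).astype(int)
    m=((a[...,2]+a[...,1])/2-a[...,0])
    m=(m>(m.max()*.6+np.median(m)*.4)).astype(np.uint8)
    k,l,s,c=cv2.connectedComponentsWithStats(m);i=1+np.argmax(s[1:,4])
    p=(np.argwhere(l==i)[:,::-1]+.5)/6-.5+[x0,y0];w=ray('top',p,z)[:,:2];v=np.linalg.eigh(np.cov(w.T))[1][:,-1]
    print('yellow',s[i,4]//36,w.mean(0).round(4),'ang',np.degrees(np.arctan2(v[1],v[0])).round(2))
def cap(fn):
    t=np.mean([snap('top') for _ in range(4)],0).astype(np.uint8);cv2.imwrite(f'pics/{fn}.png',t)
    yang(t,(208,162,236,184),.0285);yang(t,(238,172,256,194),.0525);return t
E
python3 -c "
from h import *
t=cap('top23');crop(cv2.convertScaleAbs(t,alpha=1.5),(262,185),37,'top23c',8)"
```

```text
yellow 59 [0.5923 0.1639] ang 64.16
yellow 12 [0.5601 0.0975] ang 64.61
```

View pics/top23c.png

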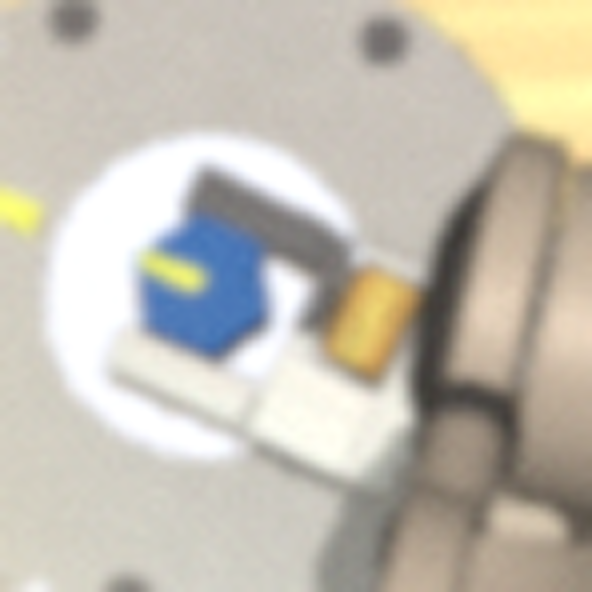

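Request:
{"method": "move_arm", "body": {"increments": [[-0.001,0.004,0,-0.01],[-0.002,0.008,0,-0.02],[-0.002,0.008,0,-0.02]]}}

```text
time: 34.08
tool_pos: [0.4893, -0.0509, -0.0071]
tool_rot: [-1.468, 1.57, 2.799]
contact_force: [-0.3, 0.1, -4.2]
opening: 0.028
```

```bash
python3 -c "
from h import *
chk();t=cap('top24');chk()"
```

```text
34.08 r 0.153 ang -115.68 tool z ang -115.55 F [-0.3  0.1 -4.2] F tool [ 4.2 -0.3  0. ] T [-0.04  0.21  0.07] z -0.0071 open 0.028 q [-0.26  0.55  1.85  0.    0.74  0.19]
yellow 59 [0.5923 0.1639] ang 64.19
yellow 12 [0.5601 0.0975] ang 64.39
34.27 r 0.153 ang -115.72 tool z ang -115.57 F [-0.5  0.3 -4.3] F tool [ 4.3 -0.6 -0. ] T [-0.11  0.23  0.07] z -0.0069 open 0.0279 q [-0.26  0.55  1.85  0.    0.74  0.19]
```

Request:
{"method": "move_arm", "body": {"increments": [[0.002,0,0,0],[0.002,0,0,0],[0.002,0,0,0]]}}

```text
time: 34.65
tool_pos: [0.4893, -0.0509, -0.0073]
tool_rot: [1.6, 1.571, -0.417]
contact_force: [-3.1, -0.8, 2.1]
opening: 0.0283
```

Request:
{"method": "move_arm", "body": {"increments": [[0,0,0,0],[0,0,0,0],[0,0,0,0]], "gripper": 0.3}}

```text
time: 35.02
tool_pos: [0.4897, -0.0509, -0.0075]
tool_rot: [2.023, 1.57, 0.006]
contact_force: [-0.2, -0.0, 0.0]
opening: 0.0536
```

Request:
{"method": "move_arm", "body": {"increments": [[-0.1,0,0,0],[-0.2,0,0,0],[-0.3,0,-0.05,-0.17],[-0.3,0.03,-0.12,-0.34],[-0.3,0.06,-0.2,-0.51]], "gripper": 1, "squeeze": 20}}

```text
time: 35.65
tool_pos: [0.5465, 0.0113, 0.1134]
tool_rot: [1.37, 1.569, -0.108]
contact_force: [0.1, -0.8, 0.1]
opening: 0.0127
```

Request:
{"method": "move_arm", "body": {"increments": [[0,0,0,-0.17],[0,0,0,-0.34],[0,0,0,-0.51],[0,0,0,-0.68],[0,0,0,-0.85]]}}

```text
time: 36.28
tool_pos: [0.5455, 0.011, 0.1124]
tool_rot: [1.792, 1.571, 1.205]
contact_force: [0.4, 0.5, 0.0]
opening: 0.0007
```

```bash
python3 -c "
from h import *
to((.5465,.0410,.0280),64.5)"
```

```text
t 36.27 pos [0.5455 0.011  0.1124] yang 56.36 down [ 1.e-04  1.e-04 -1.e+00] F [0.42 0.5  0.02] shift/0.4 [ 0.211   0.0637 -0.0395] dist 0.0896 tw -0.1356 open 0.0007 q6 -1.1
```

Request:
{"method": "move_arm", "body": {"increments": [[0.07,0.064,-0.039,-0.07],[0.14,0.064,-0.039,-0.135],[0.19,0.064,-0.039,-0.135],[0.211,0.064,-0.039,-0.135],[0.211,0.064,-0.039,-0.135]]}}

```text
time: 36.9
tool_pos: [0.5468, 0.0409, 0.0279]
tool_rot: [-2.869, 1.57, 2.963]
contact_force: [0.6, 0.2, 1.3]
opening: 0.0007
```

Request:
{"method": "move_arm", "body": {"increments": [[0.008,0,0,0],[0.014,0,0,0],[0.0165,0,0,0],[0.0165,0,0,0]]}}

```text
time: 37.4
tool_pos: [0.5476, 0.0411, 0.0227]
tool_rot: [0.555, 1.569, 0.104]
contact_force: [-1.3, 1.1, 7.0]
opening: 0.0005
```

```bash
python3 -c "
from h import *
chk()"
```

```text
37.4 r 0.0466 ang -99.86 tool z ang -25.87 F [-1.3  1.1  7. ] F tool [-7.   0.5 -1.6] T [0.11 0.19 0.03] z 0.0227 open 0.0005 q [-0.06  0.58  1.67  0.    0.89 -1.18]
```

Next, press slightly more and stroke, reading the drag in small steps.

Request:
{"method": "move_arm", "body": {"increments": [[0.003,-0.002,0,0],[0.003,-0.006,0,0]]}}

```text
time: 37.65
tool_pos: [0.5474, 0.0401, 0.0227]
tool_rot: [0.878, 1.566, 0.426]
contact_force: [-1.7, 8.6, 15.2]
opening: 0.0002
```

Request:
{"method": "move_arm", "body": {"increments": [[0,-0.005,0,0],[0,-0.01,0,0]]}}

```text
time: 37.9
tool_pos: [0.5461, 0.0372, 0.0232]
tool_rot: [0.932, 1.564, 0.48]
contact_force: [-1.7, 11.9, 17.5]
opening: 0.0005
```

Request:
{"method": "move_arm", "body": {"increments": [[0,-0.005,0,0],[0,-0.01,0,0]]}}

```text
time: 38.15
tool_pos: [0.5455, 0.0338, 0.0233]
tool_rot: [0.8, 1.562, 0.348]
contact_force: [2.3, 11.4, 14.1]
opening: 0.0002
```

```bash
python3 -c "
from h import *
chk()"
```

```text
38.15 r 0.0541 ang -100.74 tool z ang -25.9 F [ 2.3 11.4 14.1] F tool [-14.   11.3  -2.8] T [ 1.84 -0.42  0.02] z 0.0233 open 0.0002 q [-0.08  0.57  1.69  0.    0.88 -1.2 ]
```

Request:
{"method": "move_arm", "body": {"increments": [[-0.05,0,0,0],[-0.2,0,-0.05,0],[-0.3,-0.1,-0.15,0],[-0.3,-0.2,-0.28,0],[-0.3,-0.3,-0.42,0]], "gripper": 0.3}}

```text
time: 38.78
tool_pos: [0.3527, -0.0008, 0.1408]
tool_rot: [0.167, 1.568, -0.284]
contact_force: [-0.1, -0.9, 0.9]
opening: 0.0457
```

```bash
cat >> h.py <<'E'
def ang(im,roi):
    x0,y0,x1,y1=roi
    a=cv2.GaussianBlur(cv2.resize(im[y0:y1,x0:x1],None,fx=4,fy=4,interpolation=cv2.INTER_CUBIC),(0,0),3)
    m=cv2.inRange(cv2.cvtColor(a,cv2.COLOR_BGR2HSV),np.array([5,150,70]),np.array([21,255,255]))
    k,l,s,c=cv2.connectedComponentsWithStats(m);i=1+np.argmax(s[1:,4])
    p=(np.argwhere(l==i)[:,::-1]+.5)/4-.5+[x0,y0];w=ray('top',p,.045)[:,:2]
    mu=w.mean(0);v=np.linalg.eigh(np.cov(w.T))[1][:,-1];t=(w-mu)@v;n=(w-mu)@[-v[1],v[0]]
    b=np.linspace(t.min()+.012,t.max()-.012,25);mid=[((n[abs(t-q)<.003].max()+n[abs(t-q)<.003].min())/2) for q in b]
    th=np.degrees(np.arctan2(v[1],v[0])+np.arctan(np.polyfit(b,mid,1)[0]))
    print('handle',s[i,4]//16,mu.round(4),'len',np.ptp(t).round(3),'ang',th.round(2))
E
python3 -c "
from h import *
chk();t=cap('top25');ang(t,(280,190,345,240));crop(cv2.convertScaleAbs(t,alpha=1.5),(266,188),37,'top25c',8);side('side25',2,(260,160,340,240),8)"
```

```text
38.77 r 0.2211 ang -156.6 tool z ang -25.85 F [-0.1 -0.9  0.9] F tool [-0.9 -0.9  0.3] T [-0.02  0.04 -0.03] z 0.1408 open 0.0457 q [-0.22  0.09  2.03 -0.    1.02 -1.34]
yellow 59 [0.5923 0.1639] ang 64.16
yellow 12 [0.5601 0.0975] ang 65.0
handle 441 [ 0.4868 -0.0504] len 0.117 ang 64.01
```

View pics/top25c.png

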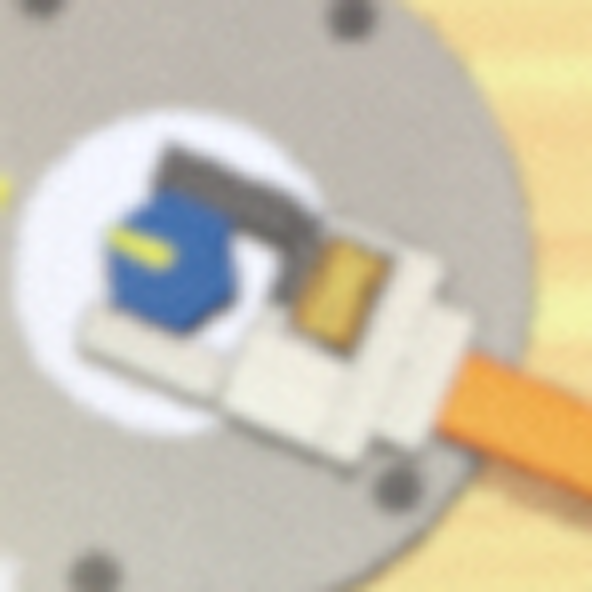

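View pics/side25c.png

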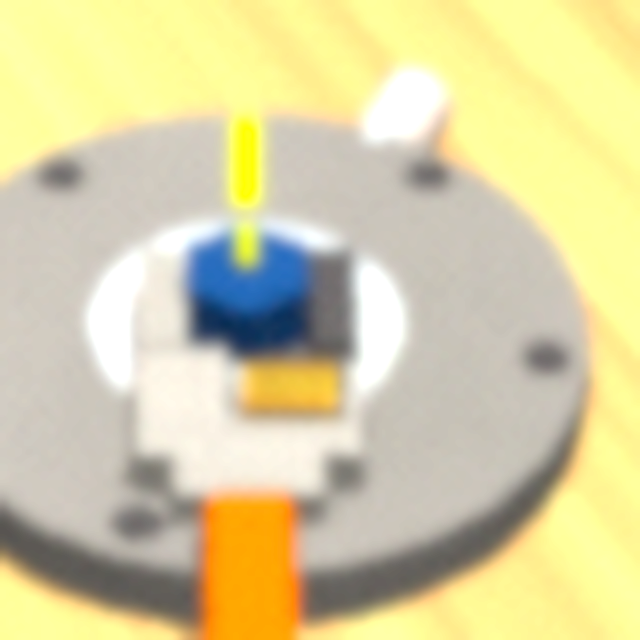

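Request:
{"method": "move_arm", "body": {"increments": [[0,0,0,0.17],[0,0,0,0.34],[0,0,0,0.51],[0,0,0,0.68],[0,0,0,0.85]]}}

```text
time: 39.7
tool_pos: [0.3556, -0.0004, 0.1401]
tool_rot: [1.465, 1.57, 0.118]
contact_force: [-0.9, -0.9, 0.5]
opening: 0.0643
```

Request:
{"method": "move_arm", "body": {"increments": [[0,0,0,0.17],[0,0,0,0.34],[0,0,0,0.51],[0,0,0,0.65],[0,0,0,0.65]]}}

```text
time: 40.33
tool_pos: [0.3553, -0.0005, 0.1401]
tool_rot: [2.233, 1.57, 0.213]
contact_force: [-0.0, 0.9, 0.1]
opening: 0.0641
```

```bash
python3 -c "
from h import *
to((.4897,-.0509,.045),-25.9)"
```

```text
t 40.33 pos [ 0.3553 -0.0005  0.1401] yang -25.77 down [ 3.e-04  1.e-04 -1.e+00] F [-0.01  0.89  0.13] shift/0.4 [ 0.2379  0.3574 -0.0325] dist 0.1722 tw 0.0022 open 0.0641 q6 0.23
```

Request:
{"method": "move_arm", "body": {"increments": [[0,0.1,-0.01,0],[0,0.22,-0.02,0],[0.03,0.357,-0.0325,0],[0.12,0.357,-0.0325,0],[0.22,0.357,-0.0325,0]]}}

```text
time: 40.95
tool_pos: [0.4897, -0.0514, 0.0508]
tool_rot: [1.848, 1.57, -0.171]
contact_force: [-0.7, 0.5, -0.3]
opening: 0.0642
```

Request:
{"method": "move_arm", "body": {"increments": [[0.05,0,0,0],[0.11,0,0,0],[0.148,0,0,0],[0.148,0,0,0]]}}

```text
time: 41.45
tool_pos: [0.4879, -0.0508, -0.008]
tool_rot: [-1.428, 1.569, 2.835]
contact_force: [0.1, 0.4, -0.1]
opening: 0.064
```

```bash
python3 -c "
from h import *
to((.4897,-.0509,-.0075),-25.9)"
```

```text
t 41.45 pos [ 0.4879 -0.0508 -0.008 ] yang -25.78 down [-2.e-03  6.e-04 -1.e+00] F [ 0.11  0.36 -0.15] shift/0.4 [-0.0013  0.0042 -0.0018] dist 0.0019 tw 0.002 open 0.064 q6 0.19
```

Close lightly on the handle, then probe clockwise in small steps.

Request:
{"method": "move_arm", "body": {"increments": [[0,0.004,-0.0018,0],[0,0.004,-0.0018,0],[0,0.004,-0.0018,0],[0,0.004,-0.0018,0]], "gripper": 1, "squeeze": 8}}

```text
time: 41.95
tool_pos: [0.49, -0.0511, -0.0067]
tool_rot: [2.148, 1.57, 0.126]
contact_force: [-3.3, 2.1, 2.6]
opening: 0.0287
```

```bash
python3 -c "
from h import *
chk()"
```

```text
41.95 r 0.1529 ang -115.41 tool z ang -115.87 F [-3.3  2.1  2.6] F tool [-2.6 -3.8 -0.4] T [ 0.38  0.78 -0.01] z -0.0067 open 0.0287 q [-0.26  0.55  1.85  0.    0.74  0.19]
```

Request:
{"method": "move_arm", "body": {"increments": [[0,-0.002,0,0.005],[0,-0.0033,0,0.0083],[0,-0.0033,0,0.0083]]}}

```text
time: 42.32
tool_pos: [0.4894, -0.0508, -0.0068]
tool_rot: [1.702, 1.569, -0.329]
contact_force: [1.9, -2.3, 2.0]
opening: 0.0278
```

```bash
python3 -c "
from h import *
chk()"
```

```text
42.33 r 0.1529 ang -115.66 tool z ang -116.36 F [ 1.9 -2.3  2. ] F tool [-2.   2.7  1.2] T [-0.28 -0.12  0.26] z -0.0068 open 0.0278 q [-0.26  0.55  1.85 -0.    0.73  0.2 ]
```

Request:
{"method": "move_arm", "body": {"increments": [[0,-0.002,0,0.005],[0,-0.0033,0,0.0083],[0,-0.0033,0,0.0083]]}}

```text
time: 42.7
tool_pos: [0.4887, -0.0504, -0.0067]
tool_rot: [1.746, 1.568, -0.294]
contact_force: [4.1, -3.0, 1.3]
opening: 0.0284
```

```bash
python3 -c "
from h import *
chk()"
```

```text
42.7 r 0.1528 ang -115.94 tool z ang -116.88 F [ 4.1 -3.   1.3] F tool [-1.3  5.   0.8] T [-0.53 -0.52  0.2 ] z -0.0067 open 0.0284 q [-0.26  0.55  1.86 -0.    0.73  0.21]
```

Request:
{"method": "move_arm", "body": {"increments": [[0,0.003,0,-0.012],[0,0.004,0,-0.015],[0,0.004,0,-0.015]]}}

```text
time: 43.08
tool_pos: [0.4887, -0.0503, -0.0069]
tool_rot: [-2.016, 1.57, 2.243]
contact_force: [0.7, 0.0, 4.6]
opening: 0.0279
```

```bash
python3 -c "
from h import *
chk()"
```

```text
43.08 r 0.1528 ang -115.99 tool z ang -116.0 F [0.7 0.  4.6] F tool [-4.6  0.6 -0.4] T [-0.12 -0.04 -0.16] z -0.0069 open 0.0279 q [-0.26  0.55  1.85  0.    0.74  0.19]
```

Tangential force is now about zero. Next: release, lift and back away.

Request:
{"method": "move_arm", "body": {"increments": [[0,0,0,0],[0,0,0,0],[0,0,0,0],[0,0,0,0]], "gripper": 0.3}}

```text
time: 43.58
tool_pos: [0.4888, -0.0506, -0.0072]
tool_rot: [-1.598, 1.57, 2.661]
contact_force: [0.2, -0.1, -0.1]
opening: 0.0621
```

Request:
{"method": "move_arm", "body": {"increments": [[-0.1,0,0,0],[-0.2,0,0,0],[-0.35,0,0,0],[-0.35,-0.15,0.05,0],[-0.35,-0.3,0.05,0]]}}

```text
time: 44.2
tool_pos: [0.3712, -0.0163, 0.1334]
tool_rot: [1.786, 1.569, -0.24]
contact_force: [0.1, 0.4, 0.4]
opening: 0.0638
```

```bash
python3 -c "
from h import *
chk();t=cap('top27');ang(t,(280,190,345,240));crop(cv2.convertScaleAbs(t,alpha=1.5),(272,190),48,'top27c',8);side('side27',2,(225,160,345,260),6)"
```

```text
44.2 r 0.2113 ang -150.75 tool z ang -116.05 F [0.1 0.4 0.4] F tool [-0.4 -0.2 -0.4] T [-0.04  0.09  0.03] z 0.1334 open 0.0638 q [-0.25  0.13  2.    0.    1.    0.2 ]
yellow 59 [0.5923 0.1639] ang 64.22
yellow 12 [0.5601 0.0975] ang 64.23
handle 278 [ 0.4944 -0.0419] len 0.117 ang 69.23
```

View pics/top27.png

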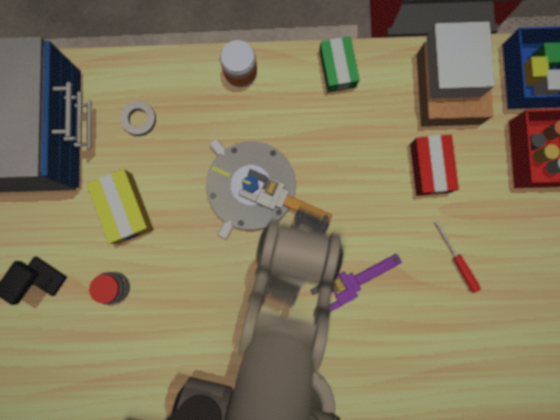

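View pics/top27c.png

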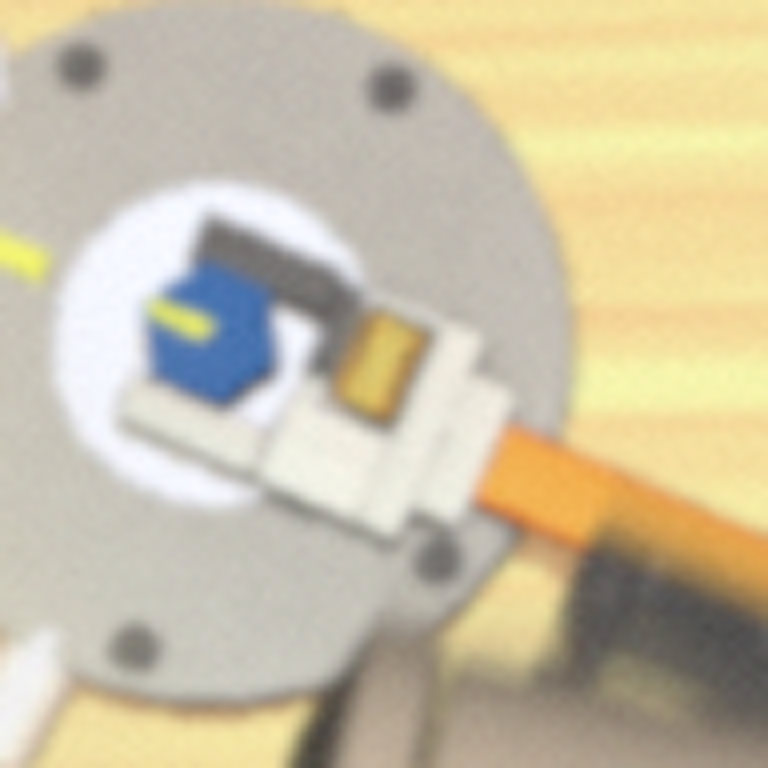

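View pics/side27c.png

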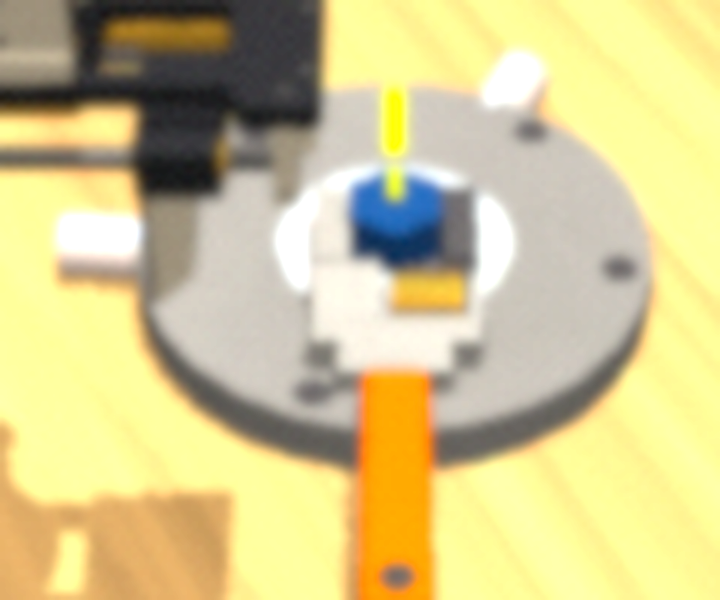

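The cap is home: line 64.2°, stripe 64.2°. That last push may have eased the jaw slightly, so I'll do one more gentle closing stroke.

Request:
{"method": "move_arm", "body": {"increments": [[0,0.08,-0.05,-0.17],[0,0.16,-0.1,-0.34],[0,0.24,-0.18,-0.51],[0,0.32,-0.26,-0.68],[0,0.34,-0.32,-0.85]], "gripper": 1, "squeeze": 20}}

```text
time: 45.12
tool_pos: [0.5539, 0.0394, 0.132]
tool_rot: [1.067, 1.57, -0.062]
contact_force: [-0.4, 0.4, 0.5]
opening: 0.0188
```

Request:
{"method": "move_arm", "body": {"increments": [[0,0,0,-0.17],[0,0,0,-0.34],[0,0,0,-0.51],[0,0,0,-0.65],[0,0,0,-0.65]]}}

```text
time: 45.75
tool_pos: [0.5516, 0.0391, 0.1323]
tool_rot: [-3.074, 1.571, 2.755]
contact_force: [0.1, 1.1, -1.0]
opening: 0.0005
```

```bash
python3 -c "
from h import *
to((.5468,.0410,.0280),64)"
```

```text
t 45.75 pos [0.5516 0.0391 0.1323] yang 63.93 down [-2.e-04  1.e-04 -1.e+00] F [ 0.14  1.08 -1.02] shift/0.4 [ 0.2608 -0.0011 -0.0129] dist 0.1045 tw -0.0011 open 0.0005 q6 -1.18
```

Request:
{"method": "move_arm", "body": {"increments": [[0.1,-0.001,-0.013,0],[0.18,-0.001,-0.013,0],[0.235,-0.001,-0.013,0],[0.26,-0.001,-0.013,0],[0.26,-0.001,-0.013,0]]}}

```text
time: 46.38
tool_pos: [0.546, 0.0412, 0.0285]
tool_rot: [-2.862, 1.57, 2.966]
contact_force: [1.3, 0.5, 0.0]
opening: 0.0002
```

Request:
{"method": "move_arm", "body": {"increments": [[0.008,0,0,0],[0.014,0,0,0],[0.017,0,0,0],[0.017,0,0,0]]}}

```text
time: 46.88
tool_pos: [0.5463, 0.0415, 0.0229]
tool_rot: [0.578, 1.569, 0.125]
contact_force: [-0.9, -0.1, 4.2]
opening: 0.0002
```

Request:
{"method": "move_arm", "body": {"increments": [[0.001,-0.003,0,0],[0.001,-0.006,0,0]]}}

```text
time: 47.12
tool_pos: [0.5459, 0.0403, 0.023]
tool_rot: [0.98, 1.567, 0.526]
contact_force: [0.2, 7.3, 9.0]
opening: 0.0004
```

Request:
{"method": "move_arm", "body": {"increments": [[0,-0.005,0,0],[0,-0.01,0,0]]}}

```text
time: 47.38
tool_pos: [0.5452, 0.037, 0.0234]
tool_rot: [0.793, 1.565, 0.34]
contact_force: [1.3, 6.3, 8.0]
opening: 0.0003
```

Drag rose straight to the friction limit (7 N, against 4.5 N for free rolling), so the worm is blocked and the jaws are snug. I'll lift clear for the final look.

Request:
{"method": "move_arm", "body": {"increments": [[-0.05,0,0,0],[-0.2,0,-0.05,0],[-0.35,-0.1,-0.15,0],[-0.35,-0.2,-0.28,0],[-0.35,-0.25,-0.45,0]]}}

```text
time: 48.0
tool_pos: [0.3618, 0.0215, 0.1616]
tool_rot: [0.195, 1.568, -0.26]
contact_force: [0.0, 0.6, -0.0]
opening: 0.0002
```

Request:
{"method": "move_arm", "body": {"increments": [[0,0,0,0],[0,0,0,0]]}}

```text
time: 48.25
tool_pos: [0.3637, 0.0221, 0.1613]
tool_rot: [0.325, 1.569, -0.128]
contact_force: [0.3, -0.5, 0.0]
opening: 0.0006
```

```bash
python3 -c "
from h import *
chk();t=cap('top28');ang(t,(280,190,345,240));crop(cv2.convertScaleAbs(t,alpha=1.5),(272,190),48,'top28c',8);side('side28',2,(225,160,345,260),6)
a=cv2.imread('pics/top0.png');
for n,b in dict(yc=(80,160,155,250),rc=(405,125,465,205)).items(): x0,y0,x1,y1=b;print(n,cv2.absdiff(a[y0:y1,x0:x1],t[y0:y1,x0:x1]).mean())"
```

```text
48.25 r 0.2026 ang -161.31 tool z ang -25.98 F [ 0.3 -0.5  0. ] F tool [-0.  -0.3  0.5] T [-0.01 -0.04  0.  ] z 0.1613 open 0.0006 q [-0.15  0.08  1.97  0.    1.08 -1.27]
yellow 58 [0.5923 0.1639] ang 64.22
yellow 12 [0.5601 0.0975] ang 64.4
handle 442 [ 0.4864 -0.0503] len 0.117 ang 63.8
yc 5.321382716049382
rc 4.827430555555556
```

View pics/top28c.png

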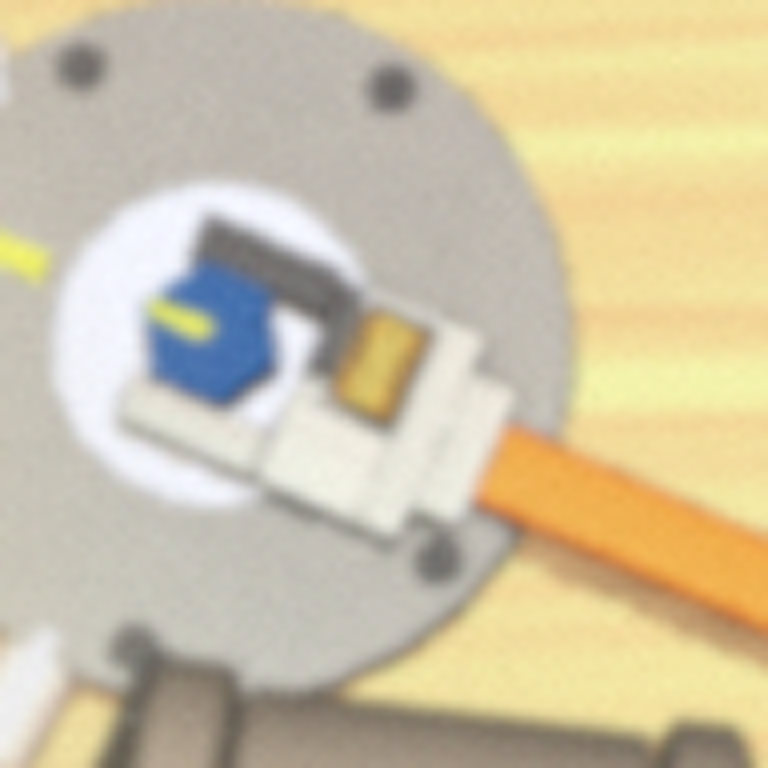

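View pics/side28c.png

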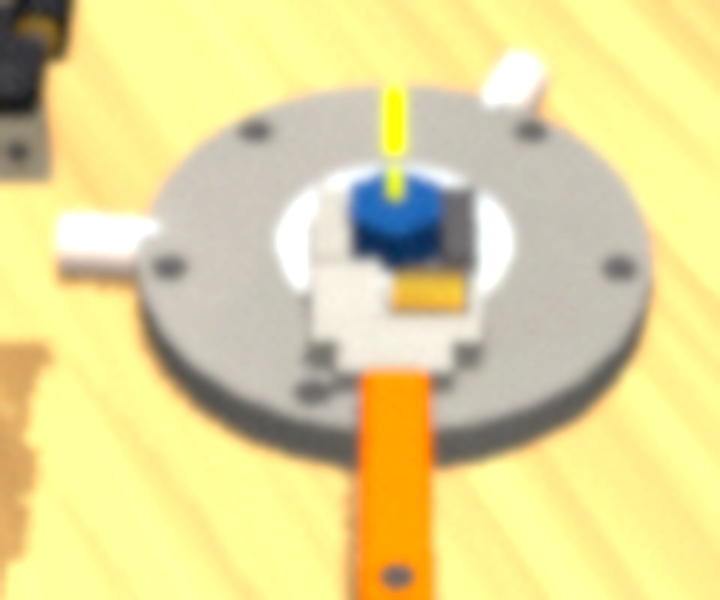

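The line (64.4°) points at the stripe (64.2°). The wrench lies flat at 63.8° with a jaw on each side of the hexagon, the cartons haven't moved, and the robot is clear of everything.

```bash
python3 -c "
from cell import robot
print(robot.hand_in())"
```

```text
the job is handed in; nothing more can be done
None
```

I rolled the worm with the closed fingertips until the jaws were tight on the hexagon. I then gripped the handle and turned the cap clockwise with the wrench to its stop. I re-tightened the worm, let go and backed off; the job was handed in at about 48.5 s.

**Last checks:**
- **Cap:** its yellow line measures 64.4° against 64.2° for the stripe, so it is home within the accuracy of the measurement.
- **Wrench:** it lies flat at 63.8°, parallel to the flats, with a jaw on each side of the hexagon. In the last stroke the drag went straight to the friction limit (7 N, against about 4.5 N for free rolling). An earlier small turn of the handle showed no free play.
- **Cartons:** both look unchanged from the first picture.

**What disagreed or went wrong:**
- **Fingertip height:** the visible fingertip sat about 30 mm higher than the reported TCP. I found the worm and the gripping height by touch and by the side camera instead.
- **Over-push at the stop:** I pushed a few degrees past the stop, which forced the jaw slightly open and left the wrench about 2° askew. I turned it back with the cap staying put, then re-tightened the worm.
- **Jaw gap:** I could not measure it directly, because the top camera gives only about 2.5 mm per pixel. The snug fit rests on the force readings.
- **Wrench position:** it sits about 4 mm further towards its handle on the hexagon than at the start.

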